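# Fetch the finishing paste from behind the compound sticks

### The arm

A 7-joint arm with a two-finger parallel gripper is mounted at the origin on the work surface. World frame = base frame: x ahead of the robot, y to its left, z up, the work surface at z = 0. Lengths are in m, angles in degrees, forces in N, time in s.
With the tool pointing down it reaches from about 0.425 to 0.875 m from the base axis. Payload 4.7 kg.
Tool frame: the origin (TCP) lies midway between the tips of the shut fingers; the grasp point (between the pads) lies 19 mm behind it; y points along the fingers, x is the direction in which the jaws open and shut, and the axes are right-handed (so a half turn about y gives the same grasp; the last joint's range is limited). The gripper opens to 87 mm and grips with 3 to 60 N. Pads are 19 mm wide; open, the fingers measure 117 mm over their backs; the gripper's body (75 mm by 190 mm) begins 51 mm behind the grasp point.
Start: joints at [-73.39, 18.392, -4.016, 83.108, 1.295, 78.541, -3.26], TCP at [0.177, 0.625, 0.223] pointing down, gripper open.
Joint ranges: [-163.93, 163.93], [-17.29, 119.83], [-79.2, 71.16], [3.27, 140.29], [-89.18, 269.18], [5.43, 117.66], [-154.24, 154.24]. Speed limits (degrees/s): [147.25, 147.25, 180, 180, 180, 180, 180].

### API

Orientations are given as [roll, pitch, yaw] about the fixed x, y, z axes, in that order (R = Rz(yaw) Ry(pitch) Rx(roll)).
In Python, from cell import env gives the robot as it stands.
- The arm moves only by the tool carry_out, never from a script. Its argument "targets" is a list of rows, each a list of 2 entries, a list of its own where there are three numbers: the shift along the tool's x, y, z in mm, then the turn, a rotation vector about the tool's x, y, z in degrees. A call has 1 to 12 rows; each row shifts and turns the commanded pose from where the row before left it, along the tool's axes as they then stand; what a row does not reach is not made up. A row lasts 1/10 s, in which the tool goes at most 50 mm and 8.59 degrees, less where a joint would pass 70% of its speed; a pose out of reach is approached as far as the arm can. A call with a gripper value outside its range is refused whole. "jaw" is the opening, from 0 (shut) to 1 (fully open), set as the call begins (left out, the last holds). The fingers move at their own pace and stop on an object; "squeeze" is the grip in N (left out, the last holds). Time passes only in rows, so rows that do not move let the fingers close. It gives the time, the measured TCP pose, the force and the opening at its end, in the units of the state.
- env.get_obs(): the state, without advancing time (a new reading comes with each control period).
- env.read_camera(name): name is "scene" or "top" or "wrist"; returns the picture (400x640x3 uint8, red, green, blue); there is no depth.
- env.get_calibration(name): a dict with "fx", "fy", "cx", "cy" (pixels), "R" (3x3) and "t" (3): a world point X has camera coordinates R X + t; the wrist camera has in their place "hand_eye" (4x4, takes a point from camera to tool coordinates, whose origin is the TCP and whose axes are the tool frame's). Camera axes: x right, y down, z forward; pixel columns grow to the right and rows downward; lengths in m; the calibration is good to about 2 mm. The wrist camera is an equidistant fisheye: a pixel r from the principal point sees the ray r / f radians off the axis. A picture is of the moment at which its call begins: read the wrist's pose just before it. get_calibration takes no time and is no camera call.
- env.sign_off(): hands the job in, once; it reports no verdict.
Trained networks look in the newest picture that a camera, given by its name, has taken for a name from the list of things; names that differ only in an ending like _2 or _b are one class to them, and where a whole thing is asked for, a point or a joint stands for the part that bears it (a point fixed in the world has none). Each returns a list of dicts, best first, with "p" (0 to 1); they miss things now and then, are a little off and sometimes report something else, mostly with a low value. They report only what shows in the picture. A call takes as long as a camera call. They do not tell look-alikes from the thing itself.
- env.outline_of(camera, label): "mask" (400x640 bool, what is visible of it) and "xy" ([column, row] in pixels, amid what is visible of it).
The state is a dict: "time_s": time; "qpos": joint angles; "joint_velocities": joint speeds; "effort": joint torques, N m; "tool_pos": TCP position; "tool_rot": TCP orientation; "force": force on the tool from outside, world axes, zero at the start; "wrist_torque": the same for the moment, N m; "grip_width": finger opening in m.
Only numpy, scipy, OpenCV 4.12 (cv2) and the standard library are available. Lean on these libraries where they do the work, as an engineer would, in place of code of your own. Each camera call takes 0.05 s, during which the arm holds its last target.

### The job

The tin of finishing paste is shut in at the back of the blue rack by three polishing compound sticks: first stand all three sticks upright in the steel side tray, leaving the tin where it is, then set the tin lid up in the middle of the leather pad. With the tin there, stand each stick back in the middle of the dish of its own colour, so that the compounds do not mix. Never let a stick or the tin tip over, leave the watch case alone, and let go of everything at the end.

Things in the scene. Friction and masses are not known exactly. Their poses are not given: they have to be found in the camera images.
- stick_red_mid (a point): Polishing compound stick, loose, standing upright: a plain card-brown round tube with a dark red band and dark red compound rounded off at its top. 42 mm diameter, 90 mm tall overall, about 160 g; the tube itself is 66 mm tall, the compound on top of it 39 mm in diameter. This point is its centre, 45 mm above its foot; z is its upward axis. At the start it stands in the dish of its own colour.
- stick_green_mid (a point): Polishing compound stick, loose, standing upright: a plain card-brown round tube with a green band and green compound rounded off at its top. 42 mm diameter, 90 mm tall overall, about 160 g; the tube itself is 66 mm tall, the compound on top of it 39 mm in diameter. This point is its centre, 45 mm above its foot; z is its upward axis. At the start it stands in the dish of its own colour.
- stick_white_mid (a point): Polishing compound stick, loose, standing upright: a plain card-brown round tube with an off-white band and off-white compound rounded off at its top. 42 mm diameter, 90 mm tall overall, about 160 g; the tube itself is 66 mm tall, the compound on top of it 39 mm in diameter. This point is its centre, 45 mm above its foot; z is its upward axis. At the start it stands in the dish of its own colour.
- dish_red: Round shallow dark red enamel catch dish, fixed in the blue rack: 76 mm across the rim, 8 mm high, flat floor 3 mm above its underside and about 68 mm wide. Origin: centre of its underside (4 mm above the bench). Its x axis points to the rack's back panel, its y axis along the panel. The three dishes stand in an arc around the tin, one in front and one to either side, in any order of colours, about 92 mm apart.
- dish_green: Round shallow green enamel catch dish, fixed in the blue rack: 76 mm across the rim, 8 mm high, flat floor 3 mm above its underside and about 68 mm wide. Origin: centre of its underside (4 mm above the bench). Its x axis points to the rack's back panel, its y axis along the panel. The three dishes stand in an arc around the tin, one in front and one to either side, in any order of colours, about 92 mm apart.
- dish_white: Round shallow off-white enamel catch dish, fixed in the blue rack: 76 mm across the rim, 8 mm high, flat floor 3 mm above its underside and about 68 mm wide. Origin: centre of its underside (4 mm above the bench). Its x axis points to the rack's back panel, its y axis along the panel. The three dishes stand in an arc around the tin, one in front and one to either side, in any order of colours, about 92 mm apart.
- tin_mid (a point): Round flat tin of finishing paste, loose: aluminium body, brass-coloured screw lid with an orange disc on top; 52 mm diameter, 34 mm tall, about 110 g. This point is its centre, 17 mm above its foot. At the start it stands on the blue rack's floor (4 mm above the bench) behind the three sticks; behind it, about 56 mm further on from its centre, is the rack's upright back panel, 60 mm tall. Low felt bobs (26 mm tall) stand in the rack's two front corners.
- tray: Side tray, fixed: empty rectangular stainless tray with a black liner, 208 mm (its x) by 168 mm (its y), walls 3 mm thick and 20 mm high, inner floor 3 mm above the bench. Origin: centre of its underside.
- pad: Tan stitched leather bench pad, fixed: 92 mm (its x) by 84 mm (its y), 5 mm thick. Origin: centre of its underside, on the bench.
- watch_mid (a point): Finished steel watch case on its black round holder, a loose bystander about 110 mm beyond the pad's centre: 40 mm diameter (52 mm over the lugs), 36 mm tall, about 120 g. This point is its centre line, 19 mm above the bench.
Things that resemble listed ones, but are neither listed nor needed, are in the scene too. What is shaped like the part that bears stick_white_mid but purple or yellow is not meant. What is shaped like the part that bears stick_red_mid but purple or yellow is not meant.

How it is judged:
By the outcome, as a careful person would: the job done as asked, in the order asked, and still so for the second after the job is handed in, with the robot touching nothing.
It also fails if it takes over 144 s, if anything falls off the work surface, if the arm or the gripper's body presses on something with over 40 N, if the wrist force passes 120 N, or if a joint passes its speed limit or range.

## Working session

There is one attempt and no reset: what is moved stays moved. The work goes in short steps, Python scripts to look and compute and a tool call to move; the robot and the scene stay as the last step left them, time stands still between calls to the robot, and variables do not carry over. Pictures are saved under pics/ and viewed, and the job is handed in when it is done.

Besides the shell and the picture viewer there is one more tool, called after ">>>" by a JSON object that holds its "fn" and its "kwargs", one argument or row to a line. carry_out: Moves the arm, as the interface text tells. Its arguments: {"type":"object","properties":{"targets":{"type":"array","items":{"type":"array"}},"jaw":{"type":"number"},"squeeze":{"type":"number"}},"required":["targets"]}

```bash
ls; mkdir -p pics; python3 - <<'E'
from cell import env
import cv2
o=env.get_obs(); print({k:o[k] for k in ('time_s','tool_pos','tool_rot','force','grip_width')})
for c in ('scene','top','wrist'):
    im=env.read_camera(c); cv2.imwrite(f'pics/{c}0.png',im[:,:,::-1])
    print(c,env.get_calibration(c))
E
```

```text
pics
{'time_s': 0.0, 'tool_pos': array([0.17687943, 0.62489649, 0.22148243]), 'tool_rot': array([-90.00583481,   0.10749026,  74.20220375]), 'force': array([ 0.04692096, -0.98303317, -0.11014509]), 'grip_width': 0.08666991451749728}
scene {'fx': 510.4165858320284, 'fy': 510.4165858320284, 'cx': 315.77623589573744, 'cy': 196.96168591193728, 'R': array([[ 0.76512155,  0.64370276, -0.01535492],
       [ 0.51188211, -0.62255648, -0.59194606],
       [-0.39059662,  0.44505078, -0.8058313 ]]), 't': array([-0.44467283, -0.25673901,  1.42969385])}
top {'fx': 404.8358587706099, 'fy': 404.8358587706099, 'cx': 325.9831141193544, 'cy': 194.35011074008602, 'R': array([[ 0.02487223, -0.9989064 ,  0.03959022],
       [-0.99712241, -0.02762576, -0.07059544],
       [ 0.07161195, -0.03772042, -0.99671907]]), 't': array([-0.03664441,  0.54399077,  0.88995193])}
wrist {'fx': 309.70691628693146, 'fy': 309.70691628693146, 'cx': 324.12991232037643, 'cy': 205.12479056601862, 'hand_eye': array([[ 9.99999389e-01,  1.03037693e-03, -4.01595575e-04,
        -6.52459898e-04],
       [ 6.47076095e-04, -2.50688924e-01,  9.68067479e-01,
        -1.62707511e-01],
       [ 8.96798835e-04, -9.68067147e-01, -2.50689437e-01,
         6.81577921e-02],
       [ 0.00000000e+00,  0.00000000e+00,  0.00000000e+00,
         1.00000000e+00]])}
```

View pics/scene0.png

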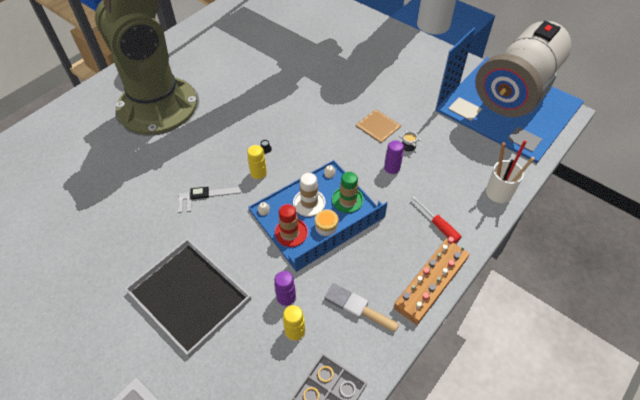

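View pics/top0.png

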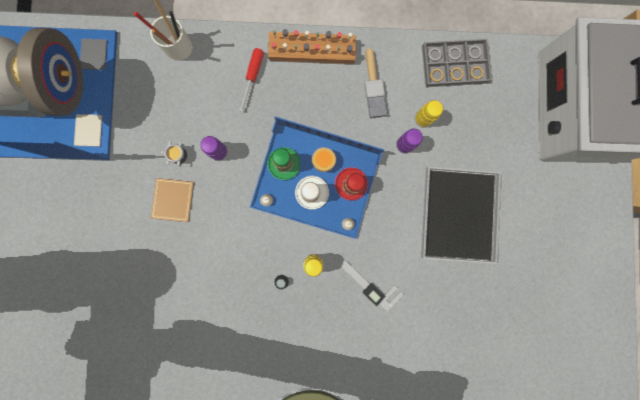

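View pics/wrist0.png

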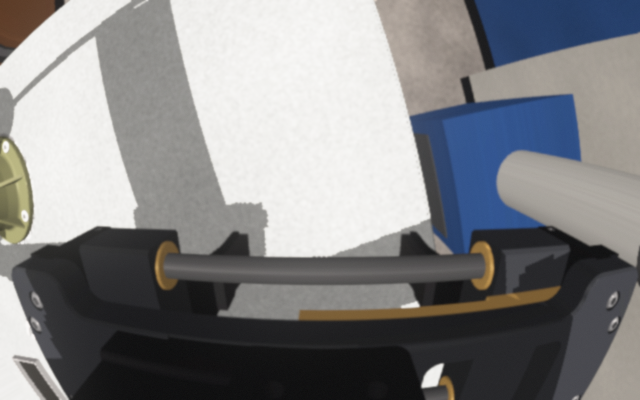

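```bash
cat > h.py <<'E'
import numpy as np, cv2
from cell import env
from scipy.optimize import minimize
from scipy.spatial.transform import Rotation as Ro
def proj(c,X):
    k=env.get_calibration(c); X=np.atleast_2d(X)
    if c!='wrist':
        p=X@np.array(k['R']).T+k['t']; return np.c_[k['fx']*p[:,0]/p[:,2]+k['cx'],k['fy']*p[:,1]/p[:,2]+k['cy']]
def ray(c,uv,obs=None):
    k=env.get_calibration(c); x=(uv[0]-k['cx'])/k['fx']; y=(uv[1]-k['cy'])/k['fy']
    if c!='wrist':
        R=np.array(k['R']); return -R.T@k['t'], R.T@np.array([x,y,1.])
    r=np.hypot(x,y); d=np.array([0,0,1.]) if r<1e-9 else np.array([x/r*np.sin(r),y/r*np.sin(r),np.cos(r)])
    H=np.array(k['hand_eye']); T=Ro.from_euler('xyz',obs['tool_rot'],degrees=True).as_matrix()
    return obs['tool_pos']+T@H[:3,3], T@H[:3,:3]@d
def at(c,uv,z,obs=None):
    o,d=ray(c,uv,obs); return (o+d*(z-o[2])/d[2])
def wproj(X,obs):
    k=env.get_calibration('wrist');H=np.array(k['hand_eye']); T=Ro.from_euler('xyz',obs['tool_rot'],degrees=True).as_matrix()
    X=np.atleast_2d(X); p=((X-obs['tool_pos'])@T-H[:3,3])@H[:3,:3]
    th=np.arctan2(np.hypot(p[:,0],p[:,1]),p[:,2]); ph=np.arctan2(p[:,1],p[:,0])
    return np.c_[k['cx']+k['fx']*th*np.cos(ph),k['cy']+k['fy']*th*np.sin(ph)]
def ring(x,y,z,r,n=40):
    a=np.linspace(0,2*np.pi,n,endpoint=False); return np.c_[x+r*np.cos(a),y+r*np.sin(a),np.full(n,z)]
def sil(c,rings,obs=None):
    P=np.vstack(rings); p=proj(c,P) if c!='wrist' else wproj(P,obs)
    m=np.zeros((1600,2560),np.uint8); h=cv2.convexHull(p.astype(np.float32))
    cv2.fillConvexPoly(m,np.round((h[:,0]+.5)*4).astype(np.int32),1); 
    return cv2.resize(m.astype(np.float32),(640,400),interpolation=cv2.INTER_AREA)
def stick(x,y,z0=.007): return [ring(x,y,z0,.021),ring(x,y,z0+.066,.021),ring(x,y,z0+.083,.0195),ring(x,y,z0+.09,.012)]
def tin(x,y,z0=.004): return [ring(x,y,z0,.026),ring(x,y,z0+.034,.026)]
def fit(c,mask,shape,x0,obs=None):
    M=mask.astype(np.float32)
    f=lambda q:np.abs(sil(c,shape(q[0]/1000,q[1]/1000),obs)-M).sum()
    r=minimize(f,np.array(x0)*1000,method='Nelder-Mead',options=dict(initial_simplex=np.array(x0)*1000+np.array([[0,0],[6,0],[0,6]]),xatol=.2,fatol=.5))
    return r.x/1000, r.fun/M.sum()
E
python3 - <<'E'
from h import *
np.set_printoptions(precision=4,suppress=True)
zs=dict(stick_red_mid=.052,stick_green_mid=.052,stick_white_mid=.052,dish_red=.012,dish_green=.012,dish_white=.012,tin_mid=.021,tray=.01,pad=.005,watch_mid=.019)
import pickle
D={}
for c in('top','scene'):
    env.read_camera(c)
    for n in zs:
        for e in env.outline_of(c,n)[:3]:
            D.setdefault((c,n),[]).append(e)
            print(c,n,round(e['p'],2),e['xy'],int(e['mask'].sum()),at(c,e['xy'],zs[n]))
pickle.dump(D,open('d0.pkl','wb'))
E
```

```text
top stick_red_mid 0.88 [408.5, 143.3] 486 [ 0.6604 -0.2004  0.052 ]
top stick_red_mid 0.87 [354.5, 181.0] 409 [ 0.5733 -0.0826  0.052 ]
top stick_green_mid 0.85 [279.0, 156.5] 375 [0.622  0.0831 0.052 ]
top stick_white_mid 0.86 [212.4, 149.4] 510 [0.633  0.2269 0.052 ]
top stick_white_mid 0.79 [312.1, 263.9] 376 [0.3925 0.0049 0.052 ]
top stick_white_mid 0.65 [311.3, 195.8] 328 [0.5384 0.0106 0.052 ]
top dish_red 0.7 [341.0, 180.8] 446 [ 0.5772 -0.0561  0.012 ]
top dish_red 0.25 [351.9, 182.5] 350 [ 0.574 -0.081  0.012]
top dish_green 0.74 [287.3, 171.8] 515 [0.5942 0.0664 0.012 ]
top dish_green 0.67 [171.5, 198.8] 1534 [0.5258 0.322  0.012 ]
top dish_white 0.56 [320.7, 194.2] 587 [ 0.5453 -0.0106  0.012 ]
top tin_mid 0.49 [310.6, 193.8] 301 [0.545  0.0122 0.021 ]
top tray 0.97 [462.9, 212.4] 6820 [ 0.5127 -0.3382  0.01  ]
top pad 0.62 [170.1, 199.9] 1477 [0.5236 0.3274 0.005 ]
top watch_mid 0.62 [170.8, 153.3] 408 [0.6271 0.3264 0.019 ]
scene stick_red_mid 0.92 [293.8, 324.4] 666 [ 0.738  -0.2512  0.052 ]
scene stick_red_mid 0.89 [283.9, 292.5] 644 [ 0.6779 -0.2135  0.052 ]
scene stick_red_mid 0.7 [289.5, 221.1] 574 [ 0.5716 -0.0777  0.052 ]
scene stick_green_mid 0.92 [344.1, 185.7] 585 [0.6038 0.0766 0.052 ]
scene stick_white_mid 0.92 [394.0, 157.6] 598 [0.6439 0.2205 0.052 ]
scene stick_white_mid 0.81 [258.8, 161.7] 567 [0.3994 0.0034 0.052 ]
scene stick_white_mid 0.59 [307.2, 189.8] 579 [0.5453 0.0131 0.052 ]
scene dish_red 0.71 [294.6, 237.4] 339 [ 0.5904 -0.0849  0.012 ]
scene dish_green 0.57 [348.7, 206.4] 343 [0.632  0.0602 0.012 ]
scene dish_white 0.78 [308.7, 207.9] 330 [ 0.5621 -0.0029  0.012 ]
scene tin_mid 0.79 [325.2, 219.3] 511 [ 0.6163 -0.0078  0.021 ]
scene tray 0.9 [188.2, 296.5] 7614 [ 0.5135 -0.3354  0.01  ]
scene tray 0.21 [326.7, 222.2] 518 [ 0.6194 -0.0061  0.01  ]
scene pad 0.97 [377.4, 124.9] 778 [0.5244 0.3236 0.005 ]
scene watch_mid 0.51 [408.6, 140.5] 327 [0.6262 0.3174 0.019 ]
```

```bash
python3 - <<'E'
from h import *
import pickle
np.set_printoptions(precision=4,suppress=True)
D=pickle.load(open('d0.pkl','rb'))
g=dict(stick_red_mid=[(.573,-.08),stick],stick_green_mid=[(.611,.079),stick],stick_white_mid=[(.543,.012),stick],tin_mid=[(.617,-.006),tin])
for (c,n),L in D.items():
    if n in g:
        for e in L:
            x0,s=g[n]; h=.021 if n=='tin_mid' else .052
            if np.linalg.norm(at(c,e['xy'],h)[:2]-x0)<.03: print(c,n,fit(c,e['mask'],s,x0))
    if n in('tray','pad'):
        for e in L[:1]:
            cn=max(cv2.findContours(e['mask'].astype(np.uint8),0,1)[0],key=cv2.contourArea)
            z=.02 if n=='tray' else .005
            P=np.array([at(c,p[0],z)[:2] for p in cv2.convexHull(cn)])
            print(c,n,cv2.minAreaRect((P*1000).astype(np.float32)))
for c,(a,b,u,v) in dict(top=(240,400,100,260),scene=(230,400,130,280)).items():
    im=env.read_camera(c)[u:v,a:b]; cv2.imwrite(f'pics/{c}1.png',cv2.resize(im,None,fx=4,fy=4,interpolation=2)[:,:,::-1])
E
```

```text
top stick_red_mid (array([ 0.5689, -0.0789]), np.float64(0.07396088019559902))
top stick_green_mid (array([0.6156, 0.0774]), np.float64(0.08416666666666667))
top stick_white_mid (array([0.546 , 0.0157]), np.float64(0.06021341463414634))
top tray ((507.3027038574219, -328.5692443847656), (173.37559509277344, 207.75180053710938), 87.31134796142578)
top pad ((523.888427734375, 324.52734375), (83.42549896240234, 91.34860229492188), 85.72416687011719)
scene stick_red_mid (array([ 0.5669, -0.0786]), np.float64(0.08689024390243902))
scene stick_green_mid (array([0.6145, 0.0777]), np.float64(0.05181623931623932))
scene stick_white_mid (array([0.5459, 0.0165]), np.float64(0.05893782383419689))
scene tin_mid (array([ 0.6202, -0.0128]), np.float64(0.07289628180039139))
scene tray ((511.1679382324219, -332.1758117675781), (169.4131622314453, 216.68582153320312), 87.37417602539062)
scene pad ((524.0802001953125, 325.3302001953125), (84.64309692382812, 94.05014038085938), 87.25521850585938)
```

View pics/top1.png

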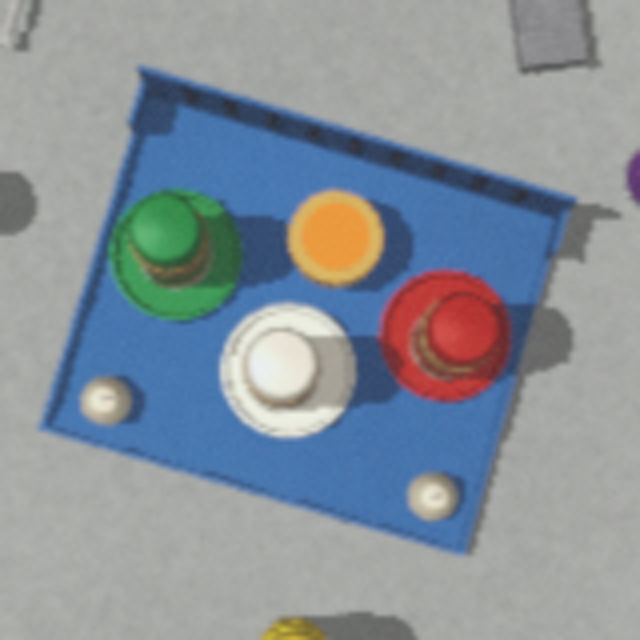

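View pics/scene1.png

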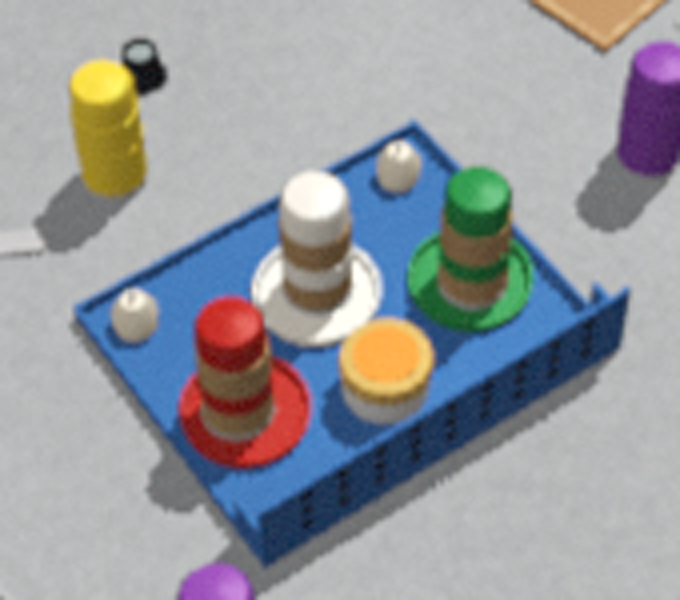

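```bash
cat > plan.py <<'E'
import sys; from h import *
# usage: plan.py step_mm  x,y,z,yaw  x,y,z,yaw ... (mm,deg)
def plan(step,wps,obs=None):
    o=obs or env.get_obs(); p=o['tool_pos']*1000; R=Ro.from_euler('xyz',o['tool_rot'],degrees=True); rows=[]
    for w in wps:
        w=np.array(w,float); yaw=R.as_euler('xyz',degrees=True)[2]
        t=Ro.from_euler('xyz',[-90,0,w[3]],degrees=True)
        n=int(max(1,np.ceil(np.linalg.norm(w[:3]-p)/step),np.ceil(np.degrees((R.inv()*t).magnitude())/8.2)))
        for i in range(n):
            k=n-i
            d=np.round(R.inv().apply((w[:3]-p)/k),1 if n<3 else 0); r=np.round((R.inv()*t).as_rotvec(degrees=True)/k,1)
            p=p+R.apply(d); R=R*Ro.from_rotvec(r,degrees=True)
            rows.append([[float(a) if a%1 else int(a) for a in d],[float(a) if a%1 else int(a) for a in r]])
    return rows
if __name__=='__main__':
    R=plan(float(sys.argv[1]),[eval('['+a+']') for a in sys.argv[2:]])
    o=env.get_obs(); print(o['time_s'],np.round(o['tool_pos'],4),np.round(o['tool_rot'],2))
    for i in range(0,len(R),12): print(str(R[i:i+12]).replace(' ',''))
E
python3 plan.py 45 450,350,220,30 568,-79,220,-17
```

```text
1.35 [0.177  0.6254 0.2226] [-9.00e+01 -1.00e-02  7.42e+01]
[[[-21,0,-38],[0,4.9,0]],[[-18,0,-39],[0,4.9,0]],[[-15,0,-41],[0,4.9,0]],[[-11,0,-42],[0,4.9,0]],[[-7,1,-42],[0,4.9,0]],[[-4,0,-43],[0,4.9,0]],[[0,1,-43],[0,4.9,0]],[[4,0,-43],[0,4.9,0]],[[7,1,-42],[0,5,0]],[[-11,0,-43],[0,4.7,0]],[[-8,0,-44],[0,4.7,0]],[[-4,0,-44],[0,4.7,0]]]
[[[0,0,-45],[0,4.7,0]],[[3,0,-44],[0,4.7,0]],[[7,0,-44],[0,4.7,0]],[[10,0,-43],[0,4.7,0]],[[14,0,-42],[0,4.7,0]],[[17,0,-41],[0,4.7,0]],[[21,0,-40],[0,4.7,0]]]
```

>>> {"fn": "carry_out", "kwargs": {
  "targets": [
    [[-21,0,-38],[0,4.9,0]],
    [[-18,0,-39],[0,4.9,0]],
    [[-15,0,-41],[0,4.9,0]],
    [[-11,0,-42],[0,4.9,0]],
    [[-7,1,-42],[0,4.9,0]],
    [[-4,0,-43],[0,4.9,0]],
    [[0,1,-43],[0,4.9,0]],
    [[4,0,-43],[0,4.9,0]],
    [[7,1,-42],[0,5,0]],
    [[-11,0,-43],[0,4.7,0]],
    [[-8,0,-44],[0,4.7,0]],
    [[-4,0,-44],[0,4.7,0]]
  ],
  "jaw": 0.75,
  "squeeze": 20
}}

```text
time_s: 2.55
tool_pos: [0.4859, 0.2196, 0.2197]
tool_rot: [-90.0, -0.0, 15.7]
force: [0.8, 0.1, 0.2]
grip_width: 0.0656
```

>>> {"fn": "carry_out", "kwargs": {
  "targets": [
    [[0,0,-45],[0,4.7,0]],
    [[3,0,-44],[0,4.7,0]],
    [[7,0,-44],[0,4.7,0]],
    [[10,0,-43],[0,4.7,0]],
    [[14,0,-42],[0,4.7,0]],
    [[17,0,-41],[0,4.7,0]],
    [[21,0,-40],[0,4.7,0]],
    [[0,0,0],[0,0,0]]
  ]
}}

```text
time_s: 3.35
tool_pos: [0.568, -0.0877, 0.2202]
tool_rot: [-90.2, -0.2, -17.7]
force: [0.5, -0.8, 0.4]
grip_width: 0.0652
```

```bash
python3 - <<'E'
from h import *
import pickle
np.set_printoptions(precision=4,suppress=True)
o=env.get_obs(); im=env.read_camera('wrist'); print(o['tool_pos'],o['tool_rot'],o['qpos'],o['grip_width'],o['time_s'])
G=dict(stick_red_mid=(.568,-.079),stick_green_mid=(.615,.0775),stick_white_mid=(.546,.016),tin_mid=(.620,-.0125))
for n,x in G.items():
    s=tin if n=='tin_mid' else stick
    for e in env.outline_of('wrist',n)[:3]:
        u=wproj([[*x,.05 if s is stick else .02]],o)[0]
        print(n,e['p'],e['xy'],u)
        if np.hypot(*(u-e['xy']))<60: print('   ',fit('wrist',e['mask'],s,x,o))
v=im[:,:,::-1].copy()
for n,x in G.items():
    s=tin if n=='tin_mid' else stick
    h=cv2.convexHull(wproj(np.vstack(s(*x)),o).astype(np.float32)).astype(int)
    cv2.polylines(v,[h],True,(0,255,0))
cv2.imwrite('pics/w1.png',v)
E
```

```text
[ 0.568  -0.0877  0.2202] [-90.2374  -0.1631 -17.713 ] [-26.608   10.1697  36.9171  95.6999  -6.0075  76.0826  -6.4026] 0.06524257289553298 3.35
stick_red_mid 0.75 [423.8, 241.4] [321.1398 180.3372]
stick_red_mid 0.65 [323.9, 183.2] [321.1398 180.3372]
    (array([ 0.5679, -0.0802]), np.float64(0.031460760269773146))
stick_green_mid 0.79 [319.8, 28.4] [318.5473  31.7234]
    (array([0.6154, 0.076 ]), np.float64(0.039016568679850344))
stick_white_mid 0.82 [276.8, 104.7] [274.3637 103.7496]
    (array([0.5473, 0.0139]), np.float64(0.0352328431372549))
stick_white_mid 0.65 [156.6, 160.7] [274.3637 103.7496]
tin_mid 0.64 [351.1, 110.1] [346.6796 108.8818]
    (array([ 0.622 , -0.0142]), np.float64(0.04608695652173913))
```

View pics/w1.png

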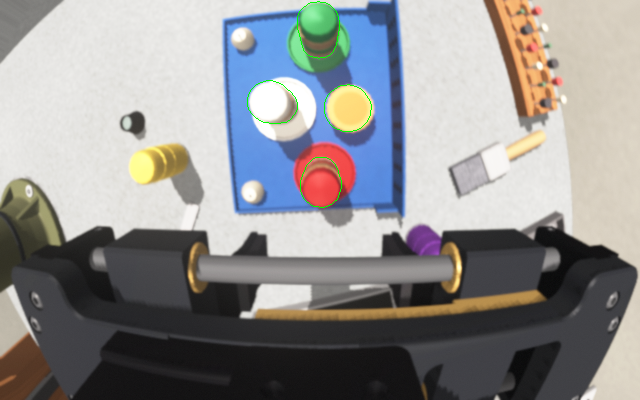

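```bash
python3 plan.py 40 568,-79.5,215,-17 568,-79.5,110,-17 568,-79.5,39,-17
```

```text
3.6 [ 0.5679 -0.0771  0.2195] [-8.995e+01  3.000e-02 -1.683e+01]
[[[0.8,4.5,-2.3],[-0.1,0.2,0]],[[0,35,0],[0,0,0]],[[0,35,0],[0,0,0]],[[0,35,0],[0,0,0]],[[0,35.5,0.1],[0,0,0]],[[0.1,35.5,0.1],[0,0,0]]]
```

>>> {"fn": "carry_out", "kwargs": {
  "targets": [
    [[0.8,4.5,-2.3],[0,0,0]],
    [[0,35,0],[0,0,0]],
    [[0,35,0],[0,0,0]],
    [[0,35,0],[0,0,0]],
    [[0,35,0],[0,0,0]],
    [[0,20,0],[0,0,0]],
    [[0,16,0],[0,0,0]],
    [[0,0,0],[0,0,0]],
    [[0,0,0],[0,0,0]]
  ]
}}

```text
time_s: 4.5
tool_pos: [0.5685, -0.0813, 0.0396]
tool_rot: [-90.0, -0.0, -17.0]
force: [0.4, 0.5, 0.4]
grip_width: 0.0654
```

>>> {"fn": "carry_out", "kwargs": {
  "targets": [
    [[0,0,0],[0,0,0]],
    [[0,0,0],[0,0,0]],
    [[0,0,0],[0,0,0]],
    [[0,0,0],[0,0,0]],
    [[0,0,0],[0,0,0]]
  ],
  "jaw": 0.35,
  "squeeze": 20
}}

```text
time_s: 5.0
tool_pos: [0.5682, -0.0815, 0.0396]
tool_rot: [-90.0, -0.0, -17.0]
force: [-0.9, -0.1, 3.4]
grip_width: 0.0413
```

```bash
python3 plan.py 40 568,-81,155,-17 575,-370,155,-12 575,-370,60,-12 575,-370,36.5,-12; python3 -c "
from h import *; print(env.get_obs()['qpos'])"
```

```text
5.0 [ 0.5682 -0.0815  0.0396] [-8.997e+01 -2.000e-02 -1.700e+01]
[[[0,-38,0],[0,0,0]],[[0,-39,0],[0,0,0]],[[0,-38,0],[0,0,0]],[[11,0,-34],[0,-0.6,0]],[[11,0,-34],[0,-0.6,0]],[[11,0,-35],[0,-0.6,0]],[[10,0,-35],[0,-0.6,0]],[[10,0,-35],[0,-0.7,0]],[[10,0,-35],[0,-0.6,0]],[[9,0,-34],[0,-0.7,0]],[[9,-1,-35],[0,-0.6,0]],[[0,32,0],[0,0,0]]]
[[[0,32,0],[0,0,0]],[[0,31,0],[0,0,0]],[[-0.5,24,-0.1],[0,0,0]]]
[-23.46773165  20.74304981  34.19632109 106.55389001 -13.7958616
  56.79890186  -0.38386619]
```

>>> {"fn": "carry_out", "kwargs": {
  "targets": [
    [[0,-20,0],[0,0,0]],
    [[0,-35,0],[0,0,0]],
    [[0,-35,0],[0,0,0]],
    [[0,-25,0],[0,0,0]],
    [[5,0,-16],[0,0,0]],
    [[9,0,-31],[0,-0.6,0]],
    [[11,0,-35],[0,-0.7,0]],
    [[11,0,-35],[0,-0.8,0]],
    [[10,0,-35],[0,-0.8,0]],
    [[10,0,-35],[0,-0.8,0]],
    [[10,0,-35],[0,-0.7,0]],
    [[9,0,-31],[0,-0.6,0]]
  ]
}}

```text
time_s: 6.2
tool_pos: [0.5742, -0.3471, 0.1533]
tool_rot: [-90.0, 0.1, -12.0]
force: [0.2, 0.1, -2.7]
grip_width: 0.0416
```

>>> {"fn": "carry_out", "kwargs": {
  "targets": [
    [[5,0,-16],[0,0,0]],
    [[0,0,-8],[0,0,0]],
    [[0,0,0],[0,0,0]],
    [[0,0,0],[0,0,0]]
  ]
}}

```text
time_s: 6.6
tool_pos: [0.5751, -0.3682, 0.1536]
tool_rot: [-89.9, 0.0, -11.9]
force: [0.6, 0.1, -1.8]
grip_width: 0.0412
```

```bash
python3 plan.py 35 575,-370,60,-12 575,-370,36.5,-12; python3 -c "
from h import *; print(env.get_obs()['qpos']); cv2.imwrite('pics/w2.png',env.read_camera('wrist')[:,:,::-1])"
```

```text
6.6 [ 0.5751 -0.3682  0.1536] [-8.991e+01  4.000e-02 -1.194e+01]
[[[0,31,-1],[0,0,0]],[[0,31,0],[0,0,0]],[[0,32,-1],[-0.1,0.1,0]],[[0.4,23.1,0.1],[0,0,0]]]
[  1.69686546  28.53160086  39.9301926   84.20339629 -18.65784195
  74.0757885   31.40136499]
```

View pics/w2.png

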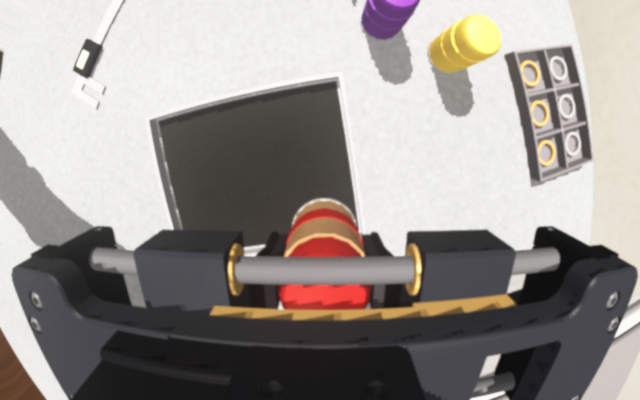

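```bash
python3 - <<'E'
from h import *
o=env.get_obs()
for uv in((342,77),(153,121)): print(at('wrist',uv,.02,o))
for c in('top','scene'):
  print(c,proj(c,[[.575,-.37,.007]]))
E
```

```text
[ 0.61570749 -0.25805926  0.02      ]
[ 0.4160567  -0.25043359  0.02      ]
top [[475.95775046 185.88006824]]
scene [[195.9124311  327.08029026]]
```

>>> {"fn": "carry_out", "kwargs": {
  "targets": [
    [[-2,25,-12],[0,0,0]],
    [[0,33,0],[0,0,0]],
    [[0,33,0],[0,0,0]],
    [[0,15,0],[0,0,0]],
    [[0,7,0],[0,0,0]],
    [[0,3,0],[0,0,0]],
    [[0,0,0],[0,0,0]],
    [[0,0,0],[0,0,0]]
  ]
}}

```text
time_s: 7.45
tool_pos: [0.5714, -0.3817, 0.0397]
tool_rot: [-90.0, -0.1, -12.0]
force: [0.3, -0.1, -1.9]
grip_width: 0.0417
```

>>> {"fn": "carry_out", "kwargs": {
  "targets": [
    [[0,2,0],[0,0,0]],
    [[0,2,0],[0,0,0]],
    [[0,0,0],[0,0,0]],
    [[0,0,0],[0,0,0]]
  ]
}}

```text
time_s: 7.85
tool_pos: [0.571, -0.3816, 0.0356]
tool_rot: [-90.0, -0.1, -12.0]
force: [-2.1, 1.7, 6.0]
grip_width: 0.0416
```

>>> {"fn": "carry_out", "kwargs": {
  "targets": [
    [[0,0,0],[0,0,0]],
    [[0,0,0],[0,0,0]],
    [[0,0,0],[0,0,0]],
    [[0,-10,0],[0,0,0]],
    [[0,-40,0],[0,0,0]],
    [[0,-40,0],[0,0,0]],
    [[0,-35,0],[0,0,0]],
    [[0,0,0],[0,0,0]]
  ],
  "jaw": 0.75
}}

```text
time_s: 8.65
tool_pos: [0.573, -0.3837, 0.1662]
tool_rot: [-90.2, -0.6, -12.0]
force: [0.5, 0.0, 0.2]
grip_width: 0.0654
```

```bash
python3 plan.py 45 608,0,165,-14 615,77,165,-20 ; python3 - <<'E'
from h import *
for c,(a,b,u,v) in dict(top=(240,540,100,290),scene=(100,420,130,380)).items():
    im=env.read_camera(c)[u:v,a:b]; cv2.imwrite(f'pics/{c}2.png',cv2.resize(im,None,fx=2.4,fy=2.4,interpolation=2)[:,:,::-1])
print(env.get_obs()['qpos'])
E
```

```text
8.65 [ 0.573  -0.3837  0.1662] [-90.2   -0.59 -12.01]
[[[-5,0,43],[0,0.2,0.1]],[[-5,0,42],[0,0.2,0.1]],[[-5,0,42],[0,0.2,0.1]],[[-6,0,43],[0,0.2,0]],[[-6,0,42],[0,0.2,0.1]],[[-6,0,43],[0,0.2,0]],[[-6,0,42],[0.1,0.3,0.1]],[[-6,0,42],[0,0.2,0]],[[-6,0,43],[0.1,0.3,0.1]],[[-6,-0.1,38.1],[0,3,0]],[[-8,-0.1,37.8],[0,3,0]]]
[  2.75957647  28.62060653  40.26001611  83.3405173  -18.7681366
  74.71426812  32.45361168]
```

View pics/scene2.png

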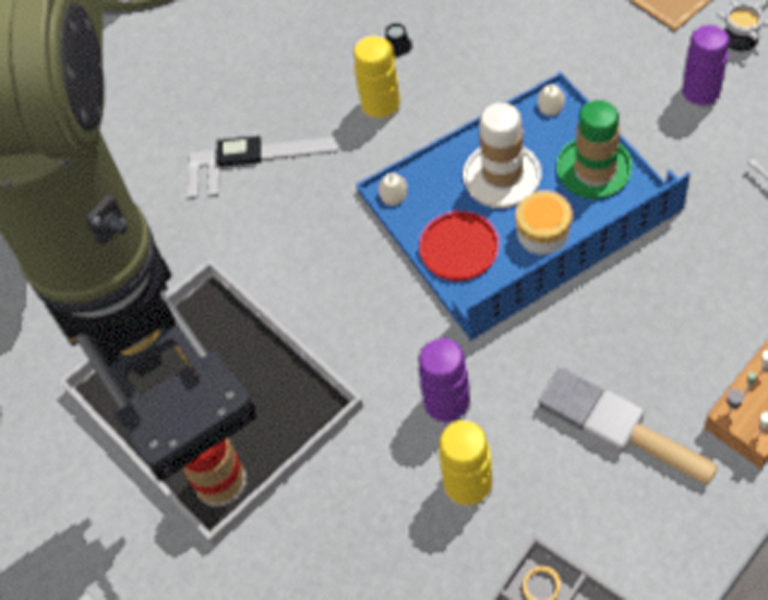

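>>> {"fn": "carry_out", "kwargs": {
  "targets": [
    [[-5,0,25],[0,0,0]],
    [[-5,0,42],[0,0.2,0]],
    [[-5,0,43],[0,0.2,0]],
    [[-6,0,43],[0,0.2,0]],
    [[-6,0,43],[0,0.2,0]],
    [[-6,0,43],[0,0.2,0]],
    [[-6,0,43],[0,0.3,0]],
    [[-6,0,43],[0,0.2,0]],
    [[-6,0,43],[0,0.3,0]],
    [[-6,0,38],[0,3,0]],
    [[-7,0,38],[0,3,0]],
    [[0,0,14],[0,0,0]]
  ]
}}

```text
time_s: 9.95
tool_pos: [0.6123, 0.0854, 0.1572]
tool_rot: [-90.0, 0.2, -19.4]
force: [0.0, 0.5, -0.5]
grip_width: 0.0654
```

>>> {"fn": "carry_out", "kwargs": {
  "targets": [
    [[0,0,0],[0,0,0]],
    [[0,0,0],[0,0,0]]
  ]
}}

```text
time_s: 10.15
tool_pos: [0.6132, 0.077, 0.1583]
tool_rot: [-90.1, 0.0, -19.9]
force: [-0.1, -1.5, 0.7]
grip_width: 0.0654
```

```bash
python3 plan.py 40 615,76.7,39,-20 ; python3 - <<'E'
from h import *
o=env.get_obs();im=env.read_camera('wrist')
G=dict(stick_green_mid=(.615,.0765),stick_white_mid=(.546,.0155))
for n,x in G.items():
    for e in env.outline_of('wrist',n)[:3]:
        u=wproj([[*x,.05]],o)[0]
        print(n,e['p'],e['xy'],u)
        if np.hypot(*(u-e['xy']))<60: print('   ',fit('wrist',e['mask'],stick,x,o))
cv2.imwrite('pics/w3.png',im[:,:,::-1])
print(o['qpos'])
E
```

```text
10.15 [0.6132 0.077  0.1583] [-9.013e+01  4.000e-02 -1.986e+01]
[[[1,40,0],[0,0,0]],[[0,40,0],[0.1,0.1,0]],[[1,39,1],[0,0,0]]]
stick_green_mid 0.66 [329.1, 205.7] [326.02259848 201.70950463]
    (array([0.61538492, 0.07658418]), np.float64(0.03202747864834757))
stick_white_mid 0.79 [287.8, 33.2] [281.34058295 280.56919325]
stick_white_mid 0.72 [283.2, 293.2] [281.34058295 280.56919325]
    (array([0.54838384, 0.015481  ]), np.float64(0.9908126293995859))
[-37.01969477  18.54089196  33.52529973  93.79687196 -10.59339789
  70.98029117 -21.23681452]
```

View pics/w3.png

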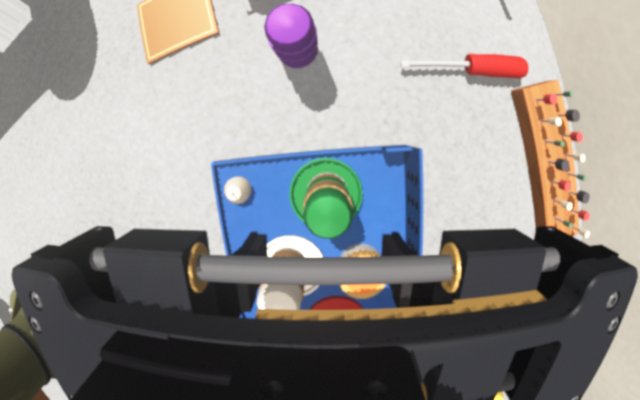

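>>> {"fn": "carry_out", "kwargs": {
  "targets": [
    [[2,20,0],[0,0,0]],
    [[0,38,0],[0,0,0]],
    [[0,35,0],[0,0,0]],
    [[0,18,0],[0,0,0]],
    [[0,8,0],[0,0,0]],
    [[0,0,0],[0,0,0]],
    [[0,0,0],[0,0,0]]
  ]
}}

```text
time_s: 11.0
tool_pos: [0.6166, 0.0776, 0.0413]
tool_rot: [-89.9, -0.1, -19.9]
force: [0.7, 0.1, 0.1]
grip_width: 0.0653
```

>>> {"fn": "carry_out", "kwargs": {
  "targets": [
    [[0,0,0],[0,0,0]],
    [[0,0,0],[0,0,0]],
    [[0,0,0],[0,0,0]],
    [[0,0,0],[0,0,0]]
  ],
  "jaw": 0.35
}}

```text
time_s: 11.4
tool_pos: [0.6161, 0.0785, 0.0406]
tool_rot: [-90.0, -0.1, -19.8]
force: [-0.2, 0.2, 0.1]
grip_width: 0.0416
```

```bash
python3 plan.py 40 615,76.7,155,-20 573,-300,155,-12
```

```text
11.4 [0.6161 0.0785 0.0406] [-8.996e+01 -6.000e-02 -1.979e+01]
[[[0,-38,-1],[0,0.1,0]],[[0,-38,0],[0,0.1,0]],[[0,-38,-1],[0,0,0.1]],[[9,0,-37],[0,-0.8,0]],[[8,0,-37],[0,-0.8,0]],[[8,0,-37],[0,-0.8,0]],[[7,0,-37],[0,-0.8,0]],[[7,0,-37],[0,-0.8,0]],[[6,0,-37],[0,-0.8,0]],[[6,0,-38],[0,-0.8,0]],[[5,0,-38],[0,-0.8,0]],[[5,0,-37],[0,-0.8,0]]]
[[[5,-1,-38],[0,-0.8,0]]]
```

>>> {"fn": "carry_out", "kwargs": {
  "targets": [
    [[0,-20,0],[0,0,0]],
    [[0,-36,0],[0,0,0]],
    [[0,-36,0],[0,0,0]],
    [[0,-22,0],[0,0,0]],
    [[6,0,-20],[0,0,0]],
    [[9,0,-37],[0,-0.8,0]],
    [[8,0,-38],[0,-0.9,0]],
    [[8,0,-38],[0,-0.9,0]],
    [[7,0,-38],[0,-0.9,0]],
    [[7,0,-38],[0,-0.9,0]],
    [[6,0,-38],[0,-0.9,0]],
    [[6,0,-38],[0,-0.9,0]]
  ]
}}

```text
time_s: 12.6
tool_pos: [0.5842, -0.2121, 0.1538]
tool_rot: [-90.0, 0.0, -13.6]
force: [-0.2, -1.0, -2.7]
grip_width: 0.0418
```

>>> {"fn": "carry_out", "kwargs": {
  "targets": [
    [[5,0,-38],[0,-0.8,0]],
    [[5,0,-32],[0,-0.8,0]],
    [[3,0,-16],[0,0,0]],
    [[0,0,0],[0,0,0]],
    [[0,0,0],[0,0,0]]
  ]
}}

```text
time_s: 13.1
tool_pos: [0.5786, -0.2957, 0.1536]
tool_rot: [-89.9, 0.0, -12.0]
force: [0.4, 0.9, -1.9]
grip_width: 0.0411
```

```bash
python3 plan.py 35 573,-300,60,-12 573,-300,37.5,-12; python3 -c "
from h import *; cv2.imwrite('pics/w4.png',env.read_camera('wrist')[:,:,::-1])"
```

```text
13.1 [ 0.5786 -0.2957  0.1536] [-8.990e+01  4.000e-02 -1.195e+01]
[[[-2,31,-2],[0,0,0]],[[-1,31,-2],[0,0,0]],[[-2,32,-2],[-0.1,0,0]],[[0.4,22.1,0.5],[0,0,0]]]
```

View pics/w4.png

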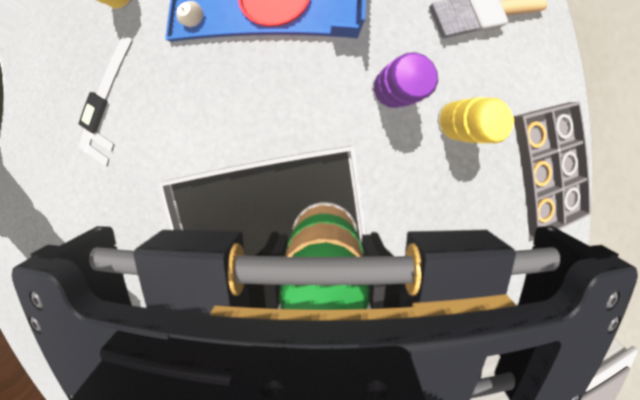

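>>> {"fn": "carry_out", "kwargs": {
  "targets": [
    [[-5,25,-5],[0,0,0]],
    [[0,33,0],[0,0,0]],
    [[0,33,0],[0,0,0]],
    [[0,15,0],[0,0,0]],
    [[0,7,0],[0,0,0]],
    [[0,3,0],[0,0,0]],
    [[0,1,0],[0,0,0]],
    [[0,0,0],[0,0,0]],
    [[0,0,0],[0,0,0]]
  ]
}}

```text
time_s: 14.05
tool_pos: [0.573, -0.3018, 0.0383]
tool_rot: [-90.0, -0.1, -12.0]
force: [0.3, -0.0, -1.6]
grip_width: 0.0415
```

>>> {"fn": "carry_out", "kwargs": {
  "targets": [
    [[0,1.5,0],[0,0,0]],
    [[0,0,0],[0,0,0]],
    [[0,0,0],[0,0,0]]
  ]
}}

```text
time_s: 14.35
tool_pos: [0.5729, -0.3018, 0.0366]
tool_rot: [-90.0, -0.1, -12.0]
force: [-0.6, 0.2, 4.4]
grip_width: 0.0415
```

>>> {"fn": "carry_out", "kwargs": {
  "targets": [
    [[0,0,0],[0,0,0]],
    [[0,0,0],[0,0,0]],
    [[0,0,0],[0,0,0]],
    [[0,-10,0],[0,0,0]],
    [[0,-40,0],[0,0,0]],
    [[0,-40,0],[0,0,0]],
    [[0,-35,0],[0,0,0]],
    [[0,0,0],[0,0,0]]
  ],
  "jaw": 0.75
}}

```text
time_s: 15.15
tool_pos: [0.575, -0.3036, 0.1672]
tool_rot: [-90.1, -0.6, -12.0]
force: [-0.1, -0.6, 0.7]
grip_width: 0.0651
```

```bash
python3 plan.py 45 546,15.5,160,25; python3 - <<'E'
from h import *
im=env.read_camera('scene')[130:380,100:420]; cv2.imwrite(f'pics/scene3.png',cv2.resize(im,None,fx=2.4,fy=2.4,interpolation=2)[:,:,::-1])
E
```

```text
15.15 [ 0.575  -0.3036  0.1672] [-90.1   -0.59 -12.02]
[[[-12,1,38],[0,-4.6,0.1]],[[-9,1,39],[0,-4.6,0.1]],[[-6,1,40],[0,-4.6,0.1]],[[-2,1,40],[0,-4.6,0]],[[1,0,40],[0.1,-4.7,0]],[[4,1,40],[0.1,-4.6,0.1]],[[7,1,39],[0,-4.7,0.1]],[[11,0,39],[0.1,-4.6,0]]]
```

View pics/scene3.png

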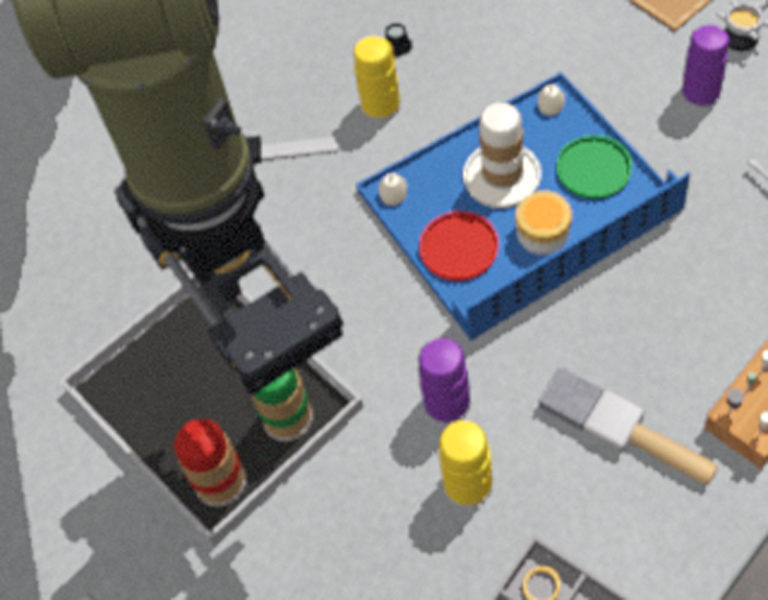

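>>> {"fn": "carry_out", "kwargs": {
  "targets": [
    [[-6,0,20],[0,-1,0]],
    [[-12,1,38],[0,-5,0]],
    [[-9,1,40],[0,-5,0]],
    [[-6,1,40],[0,-5,0]],
    [[-2,1,40],[0,-5,0]],
    [[2,0,40],[0,-5,0]],
    [[5,1,40],[0,-5,0]],
    [[9,1,39],[0,-4,0]],
    [[4,0,20],[0,-2,0]],
    [[0,0,0],[0,0,0]],
    [[0,0,0],[0,0,0]]
  ]
}}

```text
time_s: 16.3
tool_pos: [0.5335, 0.0178, 0.1542]
tool_rot: [-90.1, 0.1, 24.9]
force: [0.4, -0.3, -0.5]
grip_width: 0.0652
```

```bash
python3 plan.py 40 546.5,15,40,25 ; python3 - <<'E'
from h import *
o=env.get_obs();im=env.read_camera('wrist')
for n,x in dict(stick_white_mid=(.546,.0155)).items():
    for e in env.outline_of('wrist',n)[:3]:
        u=wproj([[*x,.05]],o)[0]
        print(n,e['p'],e['xy'],u)
        if np.hypot(*(u-e['xy']))<60: print('   ',fit('wrist',e['mask'],stick,x,o))
cv2.imwrite('pics/w5.png',im[:,:,::-1])
print(o['qpos'])
E
```

```text
16.3 [0.5335 0.0178 0.1542] [-9.005e+01  6.000e-02  2.492e+01]
[[[4,38,-3],[0,0,0]],[[3,38,-2],[0,0,0]],[[4,38,-3],[0.1,-0.1,-0.1]]]
stick_white_mid 0.93 [177.2, 154.6] [336.3046167  211.27445732]
stick_white_mid 0.83 [338.9, 215.2] [336.3046167  211.27445732]
    (array([0.54695714, 0.01403843]), np.float64(0.04157488986784141))
stick_white_mid 0.61 [379.0, 247.9] [336.3046167  211.27445732]
    (array([0.50496738, 0.07933659]), np.float64(7.556504360465116))
[-30.44655985   7.04385093  27.67615858 105.70997447  -3.43954021
  68.12081413  23.25566105]
```

View pics/w5.png

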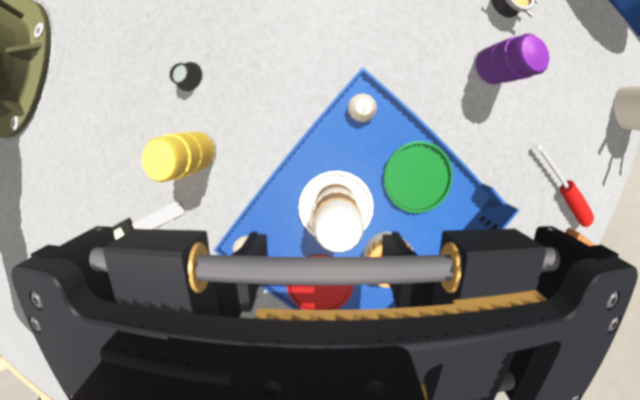

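>>> {"fn": "carry_out", "kwargs": {
  "targets": [
    [[11,15,-8],[0,0,0]],
    [[0,38,0],[0,0,0]],
    [[0,35,0],[0,0,0]],
    [[0,18,0],[0,0,0]],
    [[0,8,0],[0,0,0]],
    [[0,0,0],[0,0,0]],
    [[0,0,0],[0,0,0]]
  ]
}}

```text
time_s: 17.1
tool_pos: [0.5481, 0.0158, 0.0416]
tool_rot: [-90.0, -0.1, 24.9]
force: [-0.1, -0.1, -0.3]
grip_width: 0.0652
```

>>> {"fn": "carry_out", "kwargs": {
  "targets": [
    [[0,0,0],[0,0,0]],
    [[0,0,0],[0,0,0]],
    [[0,0,0],[0,0,0]],
    [[0,0,0],[0,0,0]]
  ],
  "jaw": 0.35
}}

```text
time_s: 17.5
tool_pos: [0.547, 0.0166, 0.041]
tool_rot: [-90.0, -0.0, 25.0]
force: [-1.0, -0.4, 2.6]
grip_width: 0.0416
```

```bash
python3 plan.py 40 546,15,150,25 520,-150,155,5 455,-340,150,-12
```

```text
17.5 [0.547  0.0166 0.041 ] [-89.99  -0.    25.01]
[[[-1,-36,0],[0,0,0]],[[0,-37,-1],[0,0,0]],[[-1,-36,0],[0,0,0]],[[-19,-1,-28],[0,4,0]],[[-17,-1,-29],[0,4,0]],[[-14,-1,-30],[0,4,0]],[[-12,-1,-31],[0,4,0]],[[-10,-1,-31],[0,4,0]],[[-14,1,-31],[0,2.8,0]],[[-12,1,-31],[0,2.8,0]],[[-11,1,-32],[0,2.9,0]],[[-9,1,-32],[0,2.8,0]]]
[[[-7,0,-33],[0,2.9,0]],[[-5,1,-33],[0,2.8,0]]]
```

>>> {"fn": "carry_out", "kwargs": {
  "targets": [
    [[0,-20,0],[0,0,0]],
    [[0,-37,0],[0,0,0]],
    [[0,-36,0],[0,0,0]],
    [[0,-20,0],[0,0,0]],
    [[-19,0,-28],[0,4,0]],
    [[-17,0,-29],[0,4,0]],
    [[-14,0,-30],[0,4,0]],
    [[-12,0,-31],[0,4,0]],
    [[-10,0,-31],[0,4,0]],
    [[-14,0,-31],[0,3,0]],
    [[-12,0,-31],[0,3,0]],
    [[-11,0,-32],[0,3,0]]
  ]
}}

```text
time_s: 18.7
tool_pos: [0.4873, -0.244, 0.1532]
tool_rot: [-90.0, 0.0, -4.1]
force: [-0.4, 0.2, -2.9]
grip_width: 0.0414
```

>>> {"fn": "carry_out", "kwargs": {
  "targets": [
    [[-9,0,-32],[0,3,0]],
    [[-7,0,-33],[0,3,0]],
    [[-5,0,-33],[0,2,0]],
    [[0,0,0],[0,0,0]],
    [[0,0,0],[0,0,0]],
    [[0,0,0],[0,0,0]]
  ]
}}

```text
time_s: 19.3
tool_pos: [0.4558, -0.3365, 0.1531]
tool_rot: [-89.9, 0.0, -11.9]
force: [-0.6, 0.4, -2.4]
grip_width: 0.0416
```

```bash
python3 plan.py 35 455,-345,60,-12 455,-345,38,-12; python3 -c "
from h import *; cv2.imwrite('pics/w6.png',env.read_camera('wrist')[:,:,::-1])"
```

```text
19.3 [ 0.4558 -0.3365  0.1531] [-8.993e+01  3.000e-02 -1.190e+01]
[[[0,31,-3],[0,0,0]],[[1,31,-3],[0,0,0]],[[0,31,-3],[-0.1,0.1,0]],[[0,22.1,0.4],[0,0,0]]]
```

View pics/w6.png

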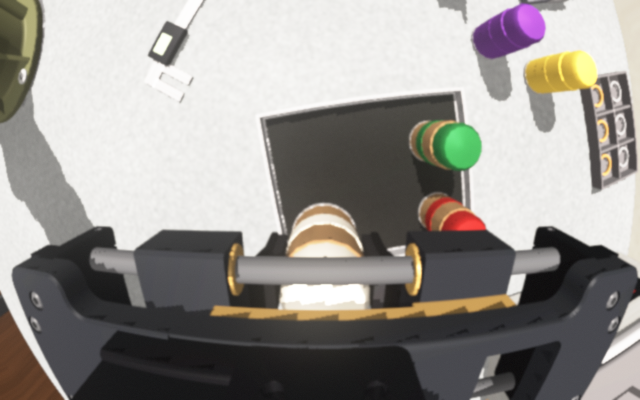

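>>> {"fn": "carry_out", "kwargs": {
  "targets": [
    [[0,25,-4],[0,0,0]],
    [[0,33,0],[0,0,0]],
    [[0,33,0],[0,0,0]],
    [[0,14,0],[0,0,0]],
    [[0,7,0],[0,0,0]],
    [[0,3,0],[0,0,0]],
    [[0,1.5,0],[0,0,0]],
    [[0,0,0],[0,0,0]],
    [[0,0,0],[0,0,0]]
  ]
}}

```text
time_s: 20.25
tool_pos: [0.4552, -0.3423, 0.0381]
tool_rot: [-90.0, -0.1, -12.0]
force: [-0.1, -0.5, -1.2]
grip_width: 0.0416
```

>>> {"fn": "carry_out", "kwargs": {
  "targets": [
    [[0,1,0],[0,0,0]],
    [[0,0,0],[0,0,0]],
    [[0,0,0],[0,0,0]]
  ]
}}

```text
time_s: 20.55
tool_pos: [0.455, -0.3423, 0.037]
tool_rot: [-90.0, -0.1, -12.0]
force: [-0.9, -0.0, 5.7]
grip_width: 0.0418
```

>>> {"fn": "carry_out", "kwargs": {
  "targets": [
    [[0,0,0],[0,0,0]],
    [[0,0,0],[0,0,0]],
    [[0,0,0],[0,0,0]],
    [[0,-10,0],[0,0,0]],
    [[0,-40,0],[0,0,0]],
    [[0,-40,0],[0,0,0]],
    [[0,-40,0],[0,0,0]],
    [[0,-30,0],[0,0,0]]
  ],
  "jaw": 0.9
}}

```text
time_s: 21.35
tool_pos: [0.4548, -0.3426, 0.1994]
tool_rot: [-90.0, -0.2, -12.0]
force: [1.1, -0.3, -1.4]
grip_width: 0.0781
```

```bash
python3 plan.py 45 500,-200,195,20 600,-50,195,73; python3 - <<'E'
from h import *
im=env.read_camera('scene')[130:380,100:420]; cv2.imwrite(f'pics/scene4.png',cv2.resize(im,None,fx=2.4,fy=2.4,interpolation=2)[:,:,::-1])
E
```

```text
21.35 [ 0.4548 -0.3426  0.1994] [-90.04  -0.17 -12.04]
[[[4,1,37],[0,-8,0]],[[9,1,36],[0,-8,0.1]],[[13,1,35],[0,-8,0]],[[19,1,33],[0.1,-8,0]],[[21,0,15],[0,-7.6,0]],[[23,0,12],[0,-7.6,0]],[[24,0,9],[0,-7.6,0]],[[25,0,6],[0,-7.6,0]],[[25,0,3],[0,-7.5,0]],[[26,0,0],[0,-7.6,0]],[[26,0,-4],[0,-7.5,0]]]
```

View pics/scene4.png

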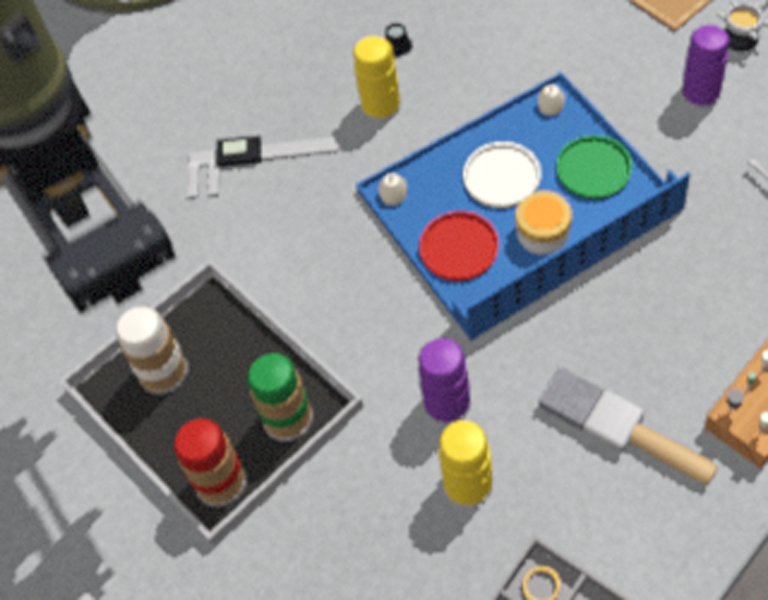

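```bash
python3 - <<'E'
from h import *
np.set_printoptions(precision=4,suppress=True)
dish=lambda x,y:[ring(x,y,.012,.038)]
G=dict(dish_red=(.568,-.08),dish_green=(.615,.077),dish_white=(.547,.0155),tin_mid=(.621,-.0135))
for c in('top','scene'):
    im=env.read_camera(c)
    for n,x in G.items():
        s=tin if n=='tin_mid' else dish
        for e in env.outline_of(c,n)[:2]:
            if np.hypot(*(at(c,e['xy'],.012)[:2]-x))<.025: print(c,n,round(e['p'],2),*fit(c,e['mask'],s,x))
    hsv=cv2.cvtColor(im,cv2.COLOR_RGB2HSV); 
    for n,(lo,hi) in dict(dish_red=((0,150,60),(8,255,255)),dish_green=((60,120,40),(80,255,255)),dish_white=((0,0,150),(40,70,255))).items():
        m=cv2.inRange(hsv,lo,hi); u=proj(c,[[*G[n],.012]])[0]; k=np.zeros_like(m); cv2.circle(k,tuple(int(a) for a in u),28,255,-1); m=m&k
        m=cv2.morphologyEx(m,cv2.MORPH_CLOSE,np.ones((5,5))) 
        print(c,n,'colour',*fit(c,m>0,dish,G[n]))
    for e in env.outline_of(c,'pad')[:2]:
        cn=max(cv2.findContours(e['mask'].astype(np.uint8),0,1)[0],key=cv2.contourArea)
        P=np.array([at(c,p[0],.005)[:2] for p in cv2.convexHull(cn)]); print(cv2.minAreaRect((P*1000).astype(np.float32)))
E
```

```text
top dish_red 0.92 [ 0.5715 -0.0777] 0.06091485507246377
top dish_green 0.72 [0.6143 0.0771] 0.02711864406779661
top dish_white 0.89 [0.5499 0.0115] 0.05525468384074941
top tin_mid 0.88 [ 0.6239 -0.0129] 0.07679372197309417
top dish_red colour [ 0.5729 -0.0799] 0.20562845303867403
top dish_green colour [0.6141 0.0754] 0.06422776442307693
top dish_white colour [0.5496 0.0087] 0.09532983970406905
((452.2617492675781, -360.3132629394531), (41.19727325439453, 72.64117431640625), 1.2876883745193481)
((523.3408813476562, 325.36138916015625), (85.59521484375, 93.83296203613281), 85.25706481933594)
scene dish_red 0.89 [ 0.5721 -0.0788] 0.0472972972972973
scene dish_green 0.8 [0.6144 0.0766] 0.05538321167883212
scene dish_white 0.87 [0.5493 0.0111] 0.06873022151898735
scene tin_mid 0.63 [ 0.621 -0.013] 0.058646435452793834
scene dish_red colour [ 0.5733 -0.0786] 0.15167565485362094
scene dish_green colour [0.6155 0.0752] 0.04982311320754717
scene dish_white colour [0.5512 0.0092] 0.08243865030674846
((524.5088500976562, 325.0105285644531), (86.01823425292969, 93.11994171142578), 85.53779602050781)
```

```bash
python3 plan.py 42 530,-170,190,-30 621.5,-13.3,150,-52
```

```text
22.0 [ 0.4542 -0.3418  0.1955] [-9.000e+01  6.000e-02 -1.201e+01]
[[[8,1,37],[0,3.6,0]],[[5,1,37],[0,3.6,0]],[[3,1,37],[0,3.6,0]],[[1,1,38],[0,3.6,0]],[[-2,1,37],[0,3.6,-0.1]],[[0,8,36],[0,4.4,0]],[[-3,8,36],[0,4.4,0]],[[-5,8,36],[0,4.4,0]],[[-8,8,36],[0,4.4,0]],[[-11,8,35],[0,4.4,0]]]
```

>>> {"fn": "carry_out", "kwargs": {
  "targets": [
    [[8,1,37],[0,3.6,0]],
    [[5,1,37],[0,3.6,0]],
    [[3,1,37],[0,3.6,0]],
    [[1,1,38],[0,3.6,0]],
    [[-2,1,37],[0,3.6,0]],
    [[0,8,36],[0,4.4,0]],
    [[-3,8,36],[0,4.4,0]],
    [[-5,8,36],[0,4.4,0]],
    [[-8,8,36],[0,4.4,0]],
    [[-11,8,35],[0,4.4,0]],
    [[0,0,0],[0,0,0]],
    [[0,0,0],[0,0,0]]
  ],
  "jaw": 0.75
}}

```text
time_s: 23.2
tool_pos: [0.6217, -0.0124, 0.1502]
tool_rot: [-90.1, 0.0, -51.8]
force: [-0.2, -1.0, -0.5]
grip_width: 0.065
```

>>> {"fn": "carry_out", "kwargs": {
  "targets": [
    [[0,0,0],[0,0,0]]
  ]
}}

```text
time_s: 23.3
tool_pos: [0.6215, -0.0149, 0.1512]
tool_rot: [-90.0, -0.0, -52.1]
force: [0.6, -0.5, -0.7]
grip_width: 0.0653
```

```bash
python3 plan.py 40 621.5,-13.3,14,-52; python3 - <<'E'
from h import *
o=env.get_obs();im=env.read_camera('wrist')
dish=lambda x,y:[ring(x,y,.012,.038)]
for n,x,s in (('tin_mid',(.621,-.0135),tin),('dish_green',(.6145,.0765),dish),('dish_white',(.55,.011),dish),('dish_red',(.572,-.0785),dish)):
    for e in env.outline_of('wrist',n)[:3]:
        u=wproj([[*x,.02]],o)[0]
        print(n,e['p'],e['xy'],u)
        if np.hypot(*(u-e['xy']))<60: print('   ',fit('wrist',e['mask'],s,x,o))
cv2.imwrite('pics/w7.png',im[:,:,::-1])
print(o['qpos'])
E
```

```text
23.3 [ 0.6215 -0.0149  0.1512] [-9.004e+01 -4.000e-02 -5.208e+01]
[[[0,34,0],[0,0,0]],[[0,34,0],[0,0,0]],[[-1,35,1],[0,0,0]],[[0,34,0],[0,-0.1,0]]]
tin_mid 0.92 [324.4, 199.3] [321.94844578 195.99545923]
    (array([ 0.62255356, -0.01462353]), np.float64(0.04549632352941176))
dish_green 0.96 [248.6, 147.8] [244.30665033 145.58759586]
    (array([0.61365232, 0.07533093]), np.float64(0.03378099173553719))
[-32.55864755  20.2604859   39.08077065  93.95578859 -13.32783528
  70.55436679 -42.8302581 ]
```

View pics/w7.png

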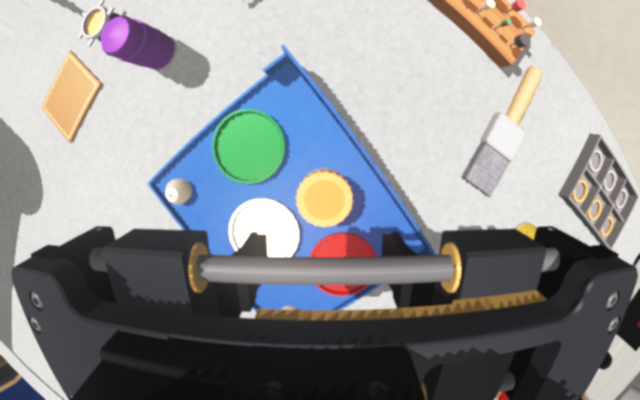

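>>> {"fn": "carry_out", "kwargs": {
  "targets": [
    [[0,20,0],[0,0,0]],
    [[0,40,0],[0,0,0]],
    [[0,36,0],[0,0,0]],
    [[0,22,0],[0,0,0]],
    [[0,12,0],[0,0,0]],
    [[0,6,0],[0,0,0]],
    [[0,0,0],[0,0,0]],
    [[0,0,0],[0,0,0]]
  ]
}}

```text
time_s: 24.35
tool_pos: [0.6229, -0.0134, 0.0164]
tool_rot: [-89.9, -0.1, -52.0]
force: [-0.2, -0.4, -0.4]
grip_width: 0.0657
```

>>> {"fn": "carry_out", "kwargs": {
  "targets": [
    [[0,0,0],[0,0,0]],
    [[0,0,0],[0,0,0]],
    [[0,0,0],[0,0,0]],
    [[0,0,0],[0,0,0]]
  ],
  "jaw": 0.45
}}

```text
time_s: 24.75
tool_pos: [0.6225, -0.0132, 0.0159]
tool_rot: [-89.9, -0.0, -52.0]
force: [0.2, 0.4, 4.1]
grip_width: 0.0512
```

```bash
python3 plan.py 40 621.5,-13.3,130,-52 550,200,130,0 524,325,130,30
```

```text
24.75 [ 0.6225 -0.0132  0.0159] [-8.992e+01 -4.000e-02 -5.200e+01]
[[[0,-38,0],[0,0,0]],[[0,-38,0],[0,0,0]],[[0,-38,-1],[-0.1,0,0]],[[-30,0,11],[0,-7.4,0]],[[-29,0,15],[0,-7.4,0]],[[-27,0,18],[0,-7.4,0]],[[-24,0,21],[0,-7.4,0]],[[-21,0,24],[0,-7.5,0]],[[-18,0,27],[0,-7.4,0]],[[-14,0,29],[0,-7.5,0]],[[-6,0,31],[0,-7.5,0]],[[-2,0,32],[0,-7.5,0]]]
[[[2,0,32],[0,-7.5,0]],[[5,0,32],[0,-7.5,0]]]
```

>>> {"fn": "carry_out", "kwargs": {
  "targets": [
    [[0,-20,0],[0,0,0]],
    [[0,-38,0],[0,0,0]],
    [[0,-36,0],[0,0,0]],
    [[0,-20,0],[0,0,0]],
    [[-15,0,6],[0,-3,0]],
    [[-30,0,13],[0,-7.4,0]],
    [[-29,0,17],[0,-7.4,0]],
    [[-26,0,20],[0,-7.4,0]],
    [[-23,0,23],[0,-7.5,0]],
    [[-20,0,26],[0,-7.5,0]],
    [[-16,0,28],[0,-7.5,0]],
    [[-12,0,30],[0,-7.5,0]]
  ]
}}

```text
time_s: 25.95
tool_pos: [0.5439, 0.2225, 0.1269]
tool_rot: [-90.0, 0.2, 3.7]
force: [0.6, 0.2, -0.9]
grip_width: 0.0511
```

```bash
python3 plan.py 36 524,325,120,30;
```

```text
25.95 [0.5439 0.2225 0.1269] [-90.03   0.19   3.73]
[[[-3,2,26],[0,-6.6,0]],[[0,2,26],[0,-6.6,-0.1]],[[2,1,26],[0,-6.5,0]],[[6,2,26],[0,-6.6,-0.1]]]
```

>>> {"fn": "carry_out", "kwargs": {
  "targets": [
    [[-3,2,20],[0,-6,0]],
    [[0,2,25],[0,-6,0]],
    [[2,0,20],[0,-6,0]],
    [[0,0,0],[0,0,0]],
    [[0,0,0],[0,0,0]],
    [[0,0,0],[0,0,0]]
  ]
}}

```text
time_s: 26.55
tool_pos: [0.5349, 0.2831, 0.1241]
tool_rot: [-90.1, 0.1, 21.1]
force: [0.3, -1.2, -2.0]
grip_width: 0.0515
```

```bash
python3 plan.py 36 524,325,120,30; python3 - <<'E'
from h import *
o=env.get_obs();im=env.read_camera('wrist')
v=im[:,:,::-1].copy()
import math
for yaw in (-4,):
    c,s=math.cos(math.radians(yaw)),math.sin(math.radians(yaw))
    Q=np.array([[.524+a*c-b*s,.325+a*s+b*c,.005] for a,b in((.046,.042),(.046,-.042),(-.046,-.042),(-.046,.042))])
    cv2.polylines(v,[np.round(wproj(Q,o)).astype(int)],True,(255,0,0))
cv2.imwrite('pics/w8.png',v)
for e in env.outline_of('wrist','pad')[:1]:
        cn=max(cv2.findContours(e['mask'].astype(np.uint8),0,1)[0],key=cv2.contourArea)
        P=np.array([at('wrist',p[0],.005,o)[:2] for p in cv2.convexHull(cn)]); print(e['p'],cv2.minAreaRect((P*1000).astype(np.float32)))
E
```

```text
26.55 [0.5349 0.2831 0.1241] [-9.006e+01  9.000e-02  2.110e+01]
[[[2.5,2,21.5],[0,-4.4,0]],[[4.1,2.1,21.3],[0,-4.5,-0.1]]]
0.78 ((524.603515625, 324.31689453125), (85.4187240600586, 92.95706939697266), 86.12044525146484)
```

View pics/w8.png

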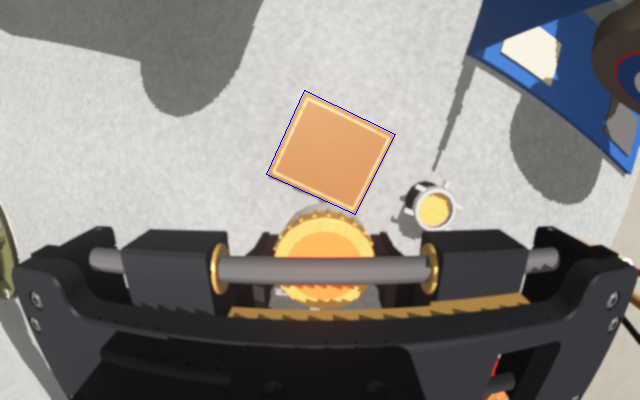

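```bash
python3 plan.py 25 524.3,324.7,120,21; python3 plan.py 36 524.3,324.7,18,21
```

```text
26.65 [0.5355 0.283  0.1247] [-9.003e+01  3.000e-02  2.107e+01]
[[[2.3,2.4,21.4],[0,0,0]],[[2.3,2.3,21.5],[0,0.1,0]]]
26.65 [0.5355 0.283  0.1247] [-9.003e+01  3.000e-02  2.107e+01]
[[[1,27,11],[0,0,0]],[[1,27,11],[0,0,0]],[[1,26,10],[0,0,0]],[[2,27,11],[0,0.1,0]]]
```

>>> {"fn": "carry_out", "kwargs": {
  "targets": [
    [[1,0,12],[0,0,0]],
    [[2,0,18],[0,0,0]],
    [[2,0,13],[0,0,0]],
    [[0,20,0],[0,0,0]],
    [[0,30,0],[0,0,0]],
    [[0,22,0],[0,0,0]],
    [[0,12,0],[0,0,0]],
    [[0,6,0],[0,0,0]],
    [[0,0,0],[0,0,0]],
    [[0,0,0],[0,0,0]]
  ]
}}

```text
time_s: 27.65
tool_pos: [0.5251, 0.3271, 0.0362]
tool_rot: [-90.0, -0.1, 21.2]
force: [-0.4, 0.0, -0.1]
grip_width: 0.0513
```

```bash
python3 plan.py 20 524.3,324.7,17,21
```

```text
27.65 [0.5251 0.3271 0.0362] [-89.97  -0.11  21.21]
[[[-1.7,19.2,-2],[0,0.2,0.1]]]
```

>>> {"fn": "carry_out", "kwargs": {
  "targets": [
    [[-1.5,8,-2],[0,0,0]],
    [[0,6,0],[0,0,0]],
    [[0,3,0],[0,0,0]],
    [[0,0,0],[0,0,0]],
    [[0,0,0],[0,0,0]]
  ]
}}

```text
time_s: 28.15
tool_pos: [0.5238, 0.324, 0.0181]
tool_rot: [-90.0, -0.0, 21.2]
force: [0.0, 1.1, -1.3]
grip_width: 0.0514
```

>>> {"fn": "carry_out", "kwargs": {
  "targets": [
    [[0,1,0],[0,0,0]],
    [[0,0,0],[0,0,0]],
    [[0,0,0],[0,0,0]]
  ]
}}

```text
time_s: 28.45
tool_pos: [0.5238, 0.324, 0.0172]
tool_rot: [-90.0, -0.0, 21.2]
force: [0.4, 0.2, -1.5]
grip_width: 0.0515
```

>>> {"fn": "carry_out", "kwargs": {
  "targets": [
    [[0,0,0],[0,0,0]],
    [[0,0,0],[0,0,0]],
    [[0,0,0],[0,0,0]],
    [[0,-10,0],[0,0,0]],
    [[0,-40,0],[0,0,0]],
    [[0,-40,0],[0,0,0]],
    [[0,-40,0],[0,0,0]],
    [[0,-20,-20],[0,0,0]],
    [[0,0,-40],[0,0,0]],
    [[0,0,-40],[0,0,0]],
    [[0,0,-30],[0,0,0]],
    [[0,0,0],[0,0,0]]
  ],
  "jaw": 0.75
}}

```text
time_s: 29.65
tool_pos: [0.5732, 0.196, 0.1685]
tool_rot: [-90.2, -0.1, 20.7]
force: [-0.2, -0.6, 0.6]
grip_width: 0.0654
```

```bash
python3 - <<'E'
from h import *
np.set_printoptions(precision=4,suppress=True)
o=env.get_obs();im=env.read_camera('wrist'); cv2.imwrite('pics/w9.png',im[:,:,::-1]); print(o['tool_pos'],o['tool_rot'],o['qpos'])
t5=lambda x,y:tin(x,y,.005)
for c in('wrist','top','scene'):
    if c!='wrist': env.read_camera(c)
    for e in env.outline_of(c,'tin_mid')[:2]:
        X=at(c,e['xy'],.022,o)[:2]; print(c,e['p'],e['xy'],X)
        if np.hypot(*(X-[.524,.325]))<.05: print(fit(c,e['mask'],t5,(.524,.325),o))
    for n,z in(('pad',.005),('watch_mid',.019)):
      for e in env.outline_of(c,n)[:1]:
        cn=max(cv2.findContours(e['mask'].astype(np.uint8),0,1)[0],key=cv2.contourArea)
        P=np.array([at(c,p[0],z,o)[:2] for p in cv2.convexHull(cn)]); print(n,e['p'],cv2.minAreaRect((P*1000).astype(np.float32)))
E
```

```text
[0.5732 0.196  0.1685] [-90.1751  -0.0964  20.6891] [-41.4017  15.2581  23.6564  94.8068  -6.2247  71.1647   4.2032]
wrist 0.69 [323.7, 57.4] [0.524  0.3241]
(array([0.5238, 0.3227]), np.float64(0.056121377572448554))
pad 0.82 ((524.5780029296875, 324.01605224609375), (83.9846420288086, 91.79749298095703), 85.68269348144531)
watch_mid 0.76 ((628.6082763671875, 321.03424072265625), (57.578826904296875, 48.980079650878906), 18.453907012939453)
top 0.55 [179.0, 202.4] [0.5178 0.3019]
(array([0.5122, 0.295 ]), np.float64(2.889655172413793))
pad 0.65 ((494.46038818359375, 308.3655700683594), (31.477859497070312, 22.138586044311523), 2.837184190750122)
scene 0.63 [381.2, 119.5] [0.5292 0.3316]
(array([0.5225, 0.3261]), np.float64(0.25559413580246915))
pad 0.87 ((525.005126953125, 325.3438415527344), (89.96363830566406, 93.07636260986328), 84.65255737304688)
watch_mid 0.51 ((627.6425170898438, 321.21331787109375), (49.29971694946289, 71.92478942871094), 47.42631912231445)
```

View pics/w9.png

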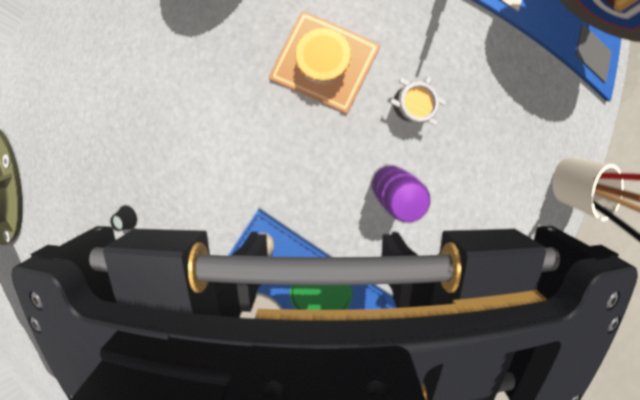

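```bash
python3 plan.py 45 573,-302,165,-12
```

```text
30.25 [0.5706 0.2031 0.167 ] [-90.     0.    21.24]
[[[-15,0,-39],[0,2.8,0]],[[-13,0,-40],[0,2.8,0]],[[-11,0,-41],[0,2.8,0]],[[-9,0,-41],[0,2.8,0]],[[-7,0,-41],[0,2.8,0]],[[-5,0,-42],[0,2.7,0]],[[-3,0,-42],[0,2.8,0]],[[-1,0,-42],[0,2.7,0]],[[1,1,-42],[0,2.8,0]],[[3,0,-42],[0,2.7,0]],[[4,1,-42],[0,2.8,0]],[[7,0,-42],[0,2.7,0]]]
```

>>> {"fn": "carry_out", "kwargs": {
  "targets": [
    [[-15,0,-39],[0,2.8,0]],
    [[-13,0,-40],[0,2.8,0]],
    [[-11,0,-41],[0,2.8,0]],
    [[-9,0,-41],[0,2.8,0]],
    [[-7,0,-41],[0,2.8,0]],
    [[-5,0,-42],[0,2.7,0]],
    [[-3,0,-42],[0,2.8,0]],
    [[-1,0,-42],[0,2.7,0]],
    [[1,1,-42],[0,2.8,0]],
    [[3,0,-42],[0,2.7,0]],
    [[4,1,-42],[0,2.8,0]],
    [[7,0,-42],[0,2.7,0]]
  ]
}}

```text
time_s: 31.45
tool_pos: [0.5727, -0.3037, 0.165]
tool_rot: [-90.0, -0.0, -12.1]
force: [0.7, 0.3, 0.5]
grip_width: 0.0654
```

>>> {"fn": "carry_out", "kwargs": {
  "targets": [
    [[0,0,0],[0,0,0]],
    [[0,0,0],[0,0,0]],
    [[0,0,0],[0,0,0]]
  ]
}}

```text
time_s: 31.75
tool_pos: [0.5733, -0.3008, 0.1648]
tool_rot: [-89.9, 0.0, -11.9]
force: [-0.8, 0.2, -0.6]
grip_width: 0.0651
```

```bash
python3 plan.py 40 573,-302,38,-12; python3 - <<'E'
from h import *
np.set_printoptions(precision=4,suppress=True)
o=env.get_obs();im=env.read_camera('wrist'); cv2.imwrite('pics/w10.png',im[:,:,::-1]); print(o['qpos'])
s=lambda x,y:stick(x,y,.003)
for n,x in dict(stick_green_mid=(.573,-.302),stick_white_mid=(.455,-.342),stick_red_mid=(.571,-.382)).items():
    for e in env.outline_of('wrist',n)[:3]:
        u=wproj([[*x,.05]],o)[0]
        if np.hypot(*(u-e['xy']))<60: print(n,e['p'],fit('wrist',e['mask'],s,x,o))
E
```

```text
31.75 [ 0.5733 -0.3008  0.1648] [-8.993e+01  1.000e-02 -1.189e+01]
[[[0,32,0],[0,0,0]],[[0,32,0],[0,0,0]],[[0,31,-1],[0,0.1,0]],[[0,32,0],[-0.1,0,0]]]
[ -6.6071  23.702   41.731   89.1841 -16.2833  73.3715  25.5275]
stick_green_mid 0.94 (array([ 0.5723, -0.304 ]), np.float64(0.032994005787515504))
stick_white_mid 0.72 (array([ 0.4516, -0.3407]), np.float64(3.1121294851794072))
stick_red_mid 0.79 (array([ 0.5712, -0.3806]), np.float64(0.8718619246861925))
```

View pics/w10.png

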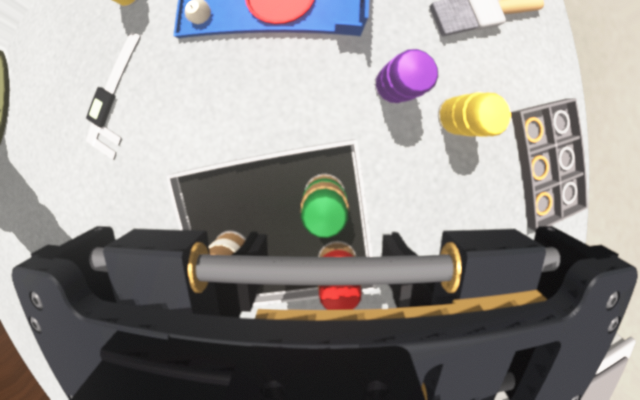

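>>> {"fn": "carry_out", "kwargs": {
  "targets": [
    [[0,20,-2.5],[0,0,0]],
    [[0,38,0],[0,0,0]],
    [[0,36,0],[0,0,0]],
    [[0,20,0],[0,0,0]],
    [[0,10,0],[0,0,0]],
    [[0,4,0],[0,0,0]],
    [[0,0,0],[0,0,0]],
    [[0,0,0],[0,0,0]]
  ]
}}

```text
time_s: 32.75
tool_pos: [0.5732, -0.3053, 0.0385]
tool_rot: [-90.0, -0.1, -12.0]
force: [0.6, -0.1, 0.4]
grip_width: 0.0656
```

>>> {"fn": "carry_out", "kwargs": {
  "targets": [
    [[0,0,0],[0,0,0]],
    [[0,0,0],[0,0,0]],
    [[0,0,0],[0,0,0]],
    [[0,0,0],[0,0,0]]
  ],
  "jaw": 0.35
}}

```text
time_s: 33.15
tool_pos: [0.5724, -0.3049, 0.0373]
tool_rot: [-90.0, -0.0, -12.0]
force: [1.5, 0.4, 0.7]
grip_width: 0.0418
```

```bash
python3 plan.py 40 573,-303,150,-12 614.5,76.5,150,-20
```

```text
33.15 [ 0.5724 -0.3049  0.0373] [-8.999e+01 -3.000e-02 -1.200e+01]
[[[0,-38,1],[0,0,0]],[[0,-37,0],[0,0,0]],[[0,-38,1],[0,0,0]],[[-4,0,38],[0,0.8,0]],[[-4,0,38],[0,0.8,0]],[[-5,0,38],[0,0.8,0]],[[-5,0,38],[0,0.8,0]],[[-6,0,38],[0,0.8,0]],[[-7,0,37],[0,0.8,0]],[[-7,0,38],[0,0.8,0]],[[-7,0,37],[0,0.8,0]],[[-8,0,37],[0,0.8,0]]]
[[[-9,0,37],[0,0.8,0]]]
```

>>> {"fn": "carry_out", "kwargs": {
  "targets": [
    [[0,-20,0],[0,0,0]],
    [[0,-38,0],[0,0,0]],
    [[0,-36,0],[0,0,0]],
    [[0,-20,1],[0,0,0]],
    [[-2,0,20],[0,0.3,0]],
    [[-4,0,38],[0,0.8,0]],
    [[-4,0,38],[0,0.8,0]],
    [[-5,0,38],[0,0.8,0]],
    [[-5,0,38],[0,0.8,0]],
    [[-6,0,38],[0,0.8,0]],
    [[-7,0,38],[0,0.8,0]],
    [[-7,0,38],[0,0.8,0]]
  ]
}}

```text
time_s: 34.35
tool_pos: [0.6051, -0.0153, 0.1508]
tool_rot: [-90.0, 0.0, -17.9]
force: [0.6, -0.5, -1.4]
grip_width: 0.0412
```

>>> {"fn": "carry_out", "kwargs": {
  "targets": [
    [[-7,0,38],[0,0.8,0]],
    [[-8,0,35],[0,0.8,0]],
    [[-6,0,18],[0,0.8,0]],
    [[0,0,0],[0,0,0]],
    [[0,0,0],[0,0,0]],
    [[0,0,0],[0,0,0]]
  ]
}}

```text
time_s: 34.95
tool_pos: [0.6143, 0.0738, 0.151]
tool_rot: [-90.1, -0.0, -20.4]
force: [0.1, -0.1, -2.5]
grip_width: 0.0413
```

```bash
python3 plan.py 40 614.5,76.5,45,-20; python3 - <<'E'
from h import *
np.set_printoptions(precision=4,suppress=True)
o=env.get_obs();im=env.read_camera('wrist'); cv2.imwrite('pics/w11.png',im[:,:,::-1]); print(o['qpos'])
z0=o['tool_pos'][2]-.0373+.003; x=o['tool_pos'][:2]
s=lambda x,y:stick(x,y,z0)
v=im[:,:,::-1].copy()
cv2.polylines(v,[np.round(wproj(ring(*x,z0,.021),o)).astype(int)],True,(255,0,0))
cv2.polylines(v,[np.round(wproj(ring(.6145,.0765,.012,.038),o)).astype(int)],True,(0,255,255))
cv2.imwrite('pics/w11.png',v)
E
```

```text
34.95 [0.6143 0.0738 0.151 ] [-9.006e+01 -1.000e-02 -2.044e+01]
[[[0,35,1],[0,-0.1,0]],[[0,36,1],[0,-0.2,0]],[[-1,35,1],[0.1,-0.1,0]]]
[-38.5122  19.3052  35.9016  94.302  -11.8182  70.2642 -20.5662]
```

View pics/w11.png

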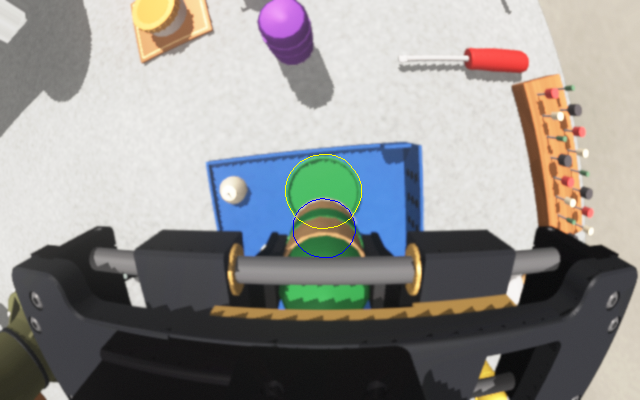

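>>> {"fn": "carry_out", "kwargs": {
  "targets": [
    [[0,20,2.5],[0,0,0]],
    [[0,36,0],[0,0,0]],
    [[0,28,0],[0,0,0]],
    [[0,14,0],[0,0,0]],
    [[0,6,0],[0,0,0]],
    [[0,2,0],[0,0,0]],
    [[0,0,0],[0,0,0]],
    [[0,0,0],[0,0,0]]
  ]
}}

```text
time_s: 35.8
tool_pos: [0.6165, 0.0785, 0.0465]
tool_rot: [-89.9, -0.1, -20.3]
force: [-0.1, -0.3, -0.5]
grip_width: 0.0413
```

```bash
python3 plan.py 40 614.5,76.5,42.3,-20
```

```text
35.8 [0.6165 0.0785 0.0465] [-89.91  -0.12 -20.31]
[[[-1.1,4.2,-2.6],[-0.1,-0.3,0.1]]]
```

>>> {"fn": "carry_out", "kwargs": {
  "targets": [
    [[-1.1,2.5,-2.3],[0,0,0]],
    [[0,2,0],[0,0,0]],
    [[0,0,0],[0,0,0]],
    [[0,0,0],[0,0,0]]
  ]
}}

```text
time_s: 36.2
tool_pos: [0.6137, 0.0765, 0.0413]
tool_rot: [-90.0, -0.0, -20.3]
force: [-2.1, -1.4, 4.3]
grip_width: 0.0412
```

Contact; release and retreat, and head for the red one.

>>> {"fn": "carry_out", "kwargs": {
  "targets": [
    [[0,0,0],[0,0,0]],
    [[0,0,0],[0,0,0]],
    [[0,0,0],[0,0,0]],
    [[0,-10,0],[0,0,0]],
    [[0,-40,0],[0,0,0]],
    [[0,-40,0],[0,0,0]],
    [[0,-35,0],[0,0,0]],
    [[0,0,0],[0,0,0]]
  ],
  "jaw": 0.75
}}

```text
time_s: 37.0
tool_pos: [0.6172, 0.0767, 0.1722]
tool_rot: [-89.6, -0.5, -20.3]
force: [0.1, -0.9, 0.4]
grip_width: 0.0652
```

```bash
python3 plan.py 45 571.5,-382.5,165,-12
```

```text
37.0 [0.6172 0.0767 0.1722] [-89.64  -0.51 -20.32]
[[[11,0,-41],[0,-0.8,0]],[[10,1,-41],[0,-0.8,0.1]],[[9,0,-41],[0,-0.7,0]],[[9,1,-41],[0,-0.8,0.1]],[[8,0,-41],[0,-0.7,0]],[[8,1,-41],[-0.1,-0.8,0.1]],[[7,0,-41],[0,-0.7,0]],[[7,1,-41],[-0.1,-0.8,0.1]],[[6,1,-42],[0,-0.7,0]],[[6,0,-41],[-0.1,-0.8,0.1]],[[6,1,-42],[0,-0.7,0]]]
```

>>> {"fn": "carry_out", "kwargs": {
  "targets": [
    [[11,0,-41],[0,-0.8,0]],
    [[10,0,-41],[0,-0.8,0]],
    [[9,0,-41],[0,-0.7,0]],
    [[9,0,-41],[0,-0.8,0]],
    [[8,0,-41],[0,-0.7,0]],
    [[8,0,-41],[0,-0.8,0]],
    [[7,0,-41],[0,-0.7,0]],
    [[7,0,-41],[0,-0.8,0]],
    [[6,0,-42],[0,-0.7,0]],
    [[6,0,-41],[0,-0.8,0]],
    [[6,0,-42],[0,-0.7,0]],
    [[0,0,0],[0,0,0]]
  ]
}}

```text
time_s: 38.2
tool_pos: [0.5638, -0.391, 0.1654]
tool_rot: [-90.3, 0.1, -12.6]
force: [-0.3, -1.6, 0.1]
grip_width: 0.0649
```

>>> {"fn": "carry_out", "kwargs": {
  "targets": [
    [[0,0,0],[0,0,0]],
    [[0,0,0],[0,0,0]]
  ]
}}

```text
time_s: 38.4
tool_pos: [0.5689, -0.3811, 0.1651]
tool_rot: [-89.9, 0.0, -11.9]
force: [0.3, -0.4, -0.7]
grip_width: 0.0649
```

```bash
python3 plan.py 40 571.5,-382.5,38,-12; python3 - <<'E'
from h import *
np.set_printoptions(precision=4,suppress=True)
o=env.get_obs();im=env.read_camera('wrist'); cv2.imwrite('pics/w12.png',im[:,:,::-1]); print(o['qpos'])
s=lambda x,y:stick(x,y,.003)
for c in ('wrist','scene'):
  if c=='scene': cv2.imwrite('pics/s12.png',env.read_camera(c)[:,:,::-1])
  for n,x,s in (('stick_green_mid',(.6145,.0765),stick),('stick_red_mid',(.571,-.382),s)):
    for e in env.outline_of(c,n)[:3]:
        u=(wproj([[*x,.05]],o) if c=='wrist' else proj(c,[[*x,.05]]))[0]
        if np.hypot(*(u-e['xy']))<30: print(c,n,e['p'],fit(c,e['mask'],s,x,o))
E
```

```text
38.4 [ 0.5689 -0.3811  0.1651] [-8.991e+01  2.000e-02 -1.192e+01]
[[[1,32,0],[0,0,0]],[[1,32,0],[0,0,0]],[[0,32,-1],[0,0,0]],[[1,31,0],[-0.1,0.1,0]]]
[  1.3231  28.9644  42.5857  83.2002 -19.8472  75.5617  33.3684]
wrist stick_red_mid 0.72 (array([ 0.5708, -0.3807]), np.float64(0.036999182338511856))
scene stick_green_mid 0.78 (array([0.6125, 0.0783]), np.float64(0.06708532695374801))
scene stick_red_mid 0.87 (array([ 0.5714, -0.3797]), np.float64(0.5472592213114754))
```

View pics/s12.png

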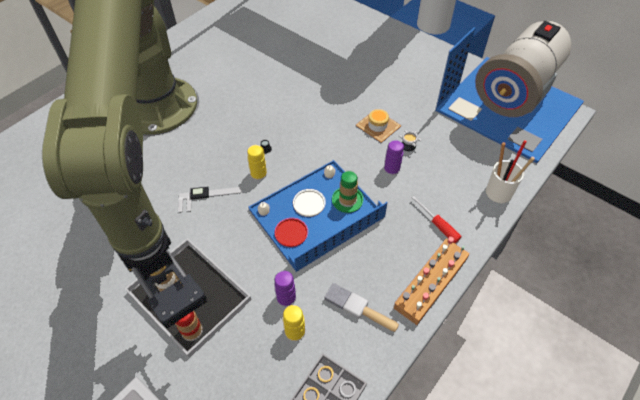

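View pics/w12.png

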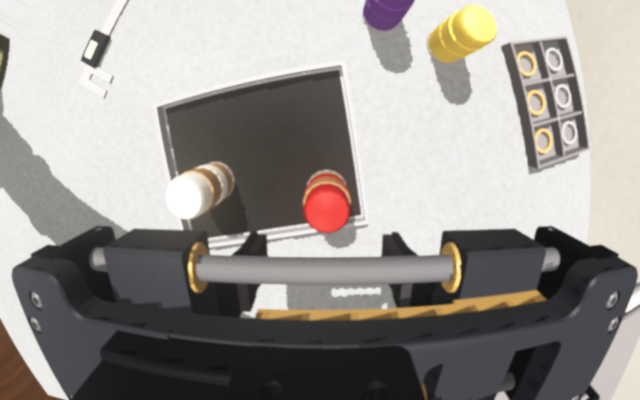

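>>> {"fn": "carry_out", "kwargs": {
  "targets": [
    [[2,20,0],[0,0,0]],
    [[0,38,0],[0,0,0]],
    [[0,36,0],[0,0,0]],
    [[0,20,0],[0,0,0]],
    [[0,10,0],[0,0,0]],
    [[0,4,0],[0,0,0]],
    [[0,0,0],[0,0,0]],
    [[0,0,0],[0,0,0]]
  ]
}}

```text
time_s: 39.5
tool_pos: [0.5712, -0.3837, 0.0391]
tool_rot: [-90.0, -0.1, -12.0]
force: [-0.9, -0.1, 0.3]
grip_width: 0.0653
```

>>> {"fn": "carry_out", "kwargs": {
  "targets": [
    [[0,0,0],[0,0,0]],
    [[0,0,0],[0,0,0]],
    [[0,0,0],[0,0,0]],
    [[0,0,0],[0,0,0]]
  ],
  "jaw": 0.35
}}

```text
time_s: 39.9
tool_pos: [0.5705, -0.3831, 0.0379]
tool_rot: [-90.0, -0.0, -12.0]
force: [0.3, 0.1, 1.0]
grip_width: 0.0416
```

```bash
python3 plan.py 40 571,-382,150,-12 572,-78.5,150,-17
```

```text
39.9 [ 0.5705 -0.3831  0.0379] [-9.0e+01 -4.0e-02 -1.2e+01]
[[[0,-37,0],[0,0,0]],[[0,-38,1],[0,0,0]],[[0,-37,0],[0,0,0]],[[-8,0,37],[0,0.6,0]],[[-8,0,37],[0,0.6,0]],[[-8,0,37],[0,0.6,0]],[[-9,0,37],[0,0.6,0]],[[-9,0,37],[0,0.6,0]],[[-10,0,37],[0,0.7,0]],[[-10,0,36],[0,0.6,0]],[[-11,0,37],[0,0.7,0]]]
```

>>> {"fn": "carry_out", "kwargs": {
  "targets": [
    [[0,-20,0],[0,0,0]],
    [[0,-38,0],[0,0,0]],
    [[0,-36,0],[0,0,0]],
    [[0,-20,0],[0,0,0]],
    [[-5,0,20],[0,0.5,0]],
    [[-8,0,37],[0,0.6,0]],
    [[-8,0,37],[0,0.6,0]],
    [[-8,0,37],[0,0.6,0]],
    [[-9,0,37],[0,0.6,0]],
    [[-9,0,37],[0,0.7,0]],
    [[-10,0,36],[0,0.7,0]],
    [[-10,0,34],[0,0.7,0]]
  ]
}}

```text
time_s: 41.1
tool_pos: [0.572, -0.098, 0.1512]
tool_rot: [-90.0, 0.0, -17.0]
force: [0.6, -0.3, -2.6]
grip_width: 0.0415
```

>>> {"fn": "carry_out", "kwargs": {
  "targets": [
    [[-6,0,18],[0,0,0]],
    [[0,0,0],[0,0,0]],
    [[0,0,0],[0,0,0]],
    [[0,0,0],[0,0,0]]
  ]
}}

```text
time_s: 41.5
tool_pos: [0.5718, -0.0829, 0.1515]
tool_rot: [-90.1, -0.0, -17.1]
force: [-0.5, 0.2, -2.2]
grip_width: 0.0415
```

```bash
python3 plan.py 40 572,-79.5,46,-17; python3 - <<'E'
from h import *
o=env.get_obs();im=env.read_camera('wrist')
z0=o['tool_pos'][2]-.0379+.003; x=o['tool_pos'][:2]
v=im[:,:,::-1].copy()
cv2.polylines(v,[np.round(wproj(ring(*x,z0,.021),o)).astype(int)],True,(255,0,0))
cv2.polylines(v,[np.round(wproj(ring(.572,-.0785,.012,.038),o)).astype(int)],True,(0,255,255))
cv2.imwrite('pics/w13.png',v)
E
```

```text
41.5 [ 0.5718 -0.0829  0.1515] [-9.005e+01 -1.000e-02 -1.713e+01]
[[[0,35,1],[0,0,0]],[[0,35,1],[0,-0.1,0]],[[-1,36,1],[0.1,0,0]]]
```

View pics/w13.png

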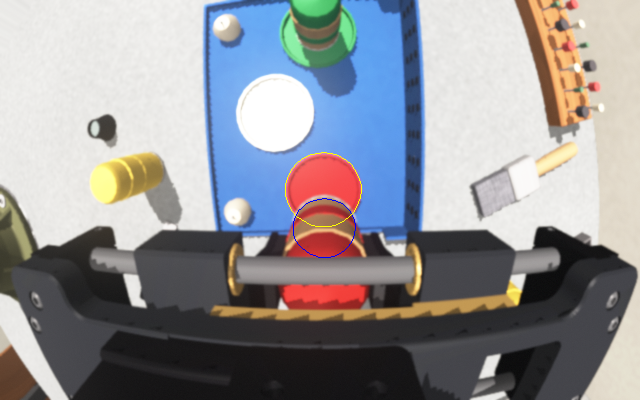

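>>> {"fn": "carry_out", "kwargs": {
  "targets": [
    [[-1,20,1],[0,0,0]],
    [[0,36,0],[0,0,0]],
    [[0,28,0],[0,0,0]],
    [[0,14,0],[0,0,0]],
    [[0,6,0],[0,0,0]],
    [[0,2,0],[0,0,0]],
    [[0,0,0],[0,0,0]],
    [[0,0,0],[0,0,0]]
  ]
}}

```text
time_s: 42.35
tool_pos: [0.5725, -0.08, 0.0469]
tool_rot: [-90.0, -0.1, -17.0]
force: [-0.2, -0.1, -1.9]
grip_width: 0.0414
```

```bash
python3 plan.py 40 572,-80,42.5,-17
```

```text
42.35 [ 0.5725 -0.08    0.0469] [-89.95  -0.13 -17.  ]
[[[-0.5,4.4,-0.2],[0,0,0.1]]]
```

>>> {"fn": "carry_out", "kwargs": {
  "targets": [
    [[-0.5,2.5,0],[0,0,0]],
    [[0,2,0],[0,0,0]],
    [[0,0.5,0],[0,0,0]],
    [[0,0,0],[0,0,0]],
    [[0,0,0],[0,0,0]]
  ]
}}

```text
time_s: 42.85
tool_pos: [0.5715, -0.0795, 0.0417]
tool_rot: [-89.9, -0.0, -17.0]
force: [-1.9, 0.1, 4.7]
grip_width: 0.0414
```

>>> {"fn": "carry_out", "kwargs": {
  "targets": [
    [[0,0,0],[0,0,0]],
    [[0,0,0],[0,0,0]],
    [[0,0,0],[0,0,0]],
    [[0,-10,0],[0,0,0]],
    [[0,-40,0],[0,0,0]],
    [[0,-40,0],[0,0,0]],
    [[0,-35,0],[0,0,0]],
    [[0,0,0],[0,0,0]]
  ],
  "jaw": 0.75
}}

```text
time_s: 43.65
tool_pos: [0.5745, -0.0806, 0.1717]
tool_rot: [-89.8, -0.6, -17.0]
force: [0.1, -0.9, -0.7]
grip_width: 0.0653
```

```bash
python3 plan.py 45 455,-342,165,-12
```

```text
43.65 [ 0.5745 -0.0806  0.1717] [-89.8   -0.55 -17.03]
[[[-5,1,-41],[0,-0.7,0.1]],[[-6,1,-41],[0,-0.7,0.1]],[[-6,1,-40],[0,-0.7,0.1]],[[-7,1,-40],[0,-0.7,0.1]],[[-8,0,-41],[-0.1,-0.7,0.1]],[[-8,1,-40],[0,-0.8,0]],[[-8,1,-40],[-0.1,-0.7,0.1]]]
```

>>> {"fn": "carry_out", "kwargs": {
  "targets": [
    [[-3,0,-22],[0,0,0]],
    [[-5,1,-40],[0,-0.8,0]],
    [[-6,1,-40],[0,-0.8,0]],
    [[-7,1,-40],[0,-0.8,0]],
    [[-8,1,-40],[0,-0.8,0]],
    [[-8,1,-40],[0,-0.8,0]],
    [[-8,1,-40],[0,-1,0]],
    [[-5,0,-20],[0,0,0]],
    [[0,0,0],[0,0,0]],
    [[0,0,0],[0,0,0]],
    [[0,0,0],[0,0,0]]
  ]
}}

```text
time_s: 44.75
tool_pos: [0.4508, -0.3378, 0.1593]
tool_rot: [-89.9, 0.0, -11.9]
force: [0.9, 0.0, -0.1]
grip_width: 0.0654
```

```bash
python3 plan.py 40 455,-342,38,-12; python3 - <<'E'
from h import *
np.set_printoptions(precision=4,suppress=True)
o=env.get_obs();im=env.read_camera('wrist'); cv2.imwrite('pics/w14.png',im[:,:,::-1]); print(o['qpos'])
s=lambda x,y:stick(x,y,.003)
for c in ('wrist','scene','top'):
  if c!='wrist': env.read_camera(c)
  for n,x,s in (('stick_green_mid',(.6145,.0765),stick),('stick_red_mid',(.572,-.0785),stick),('stick_white_mid',(.455,-.341),s)):
    for e in env.outline_of(c,n)[:3]:
        u=(wproj([[*x,.05]],o) if c=='wrist' else proj(c,[[*x,.05]]))[0]
        if np.hypot(*(u-e['xy']))<30: print(c,n,e['p'],fit(c,e['mask'],s,x,o))
E
```

```text
44.75 [ 0.4508 -0.3378  0.1593] [-8.994e+01  1.000e-02 -1.187e+01]
[[[1,30,-1],[0,0,0]],[[1,30,-1],[0,0,0]],[[2,31,-1],[0,0.1,0]],[[1,30,0],[-0.1,0,0]]]
[ -9.3849  13.4328  49.9977 101.9651 -10.9883  69.6918  31.8173]
wrist stick_white_mid 0.63 (array([ 0.4542, -0.3447]), np.float64(0.03264080346593147))
scene stick_green_mid 0.62 (array([0.6127, 0.0795]), np.float64(0.04409246575342466))
scene stick_white_mid 0.79 (array([ 0.4533, -0.343 ]), np.float64(0.07225))
top stick_green_mid 0.58 (array([0.6139, 0.0789]), np.float64(0.06700870646766169))
top stick_red_mid 0.67 (array([ 0.5719, -0.0759]), np.float64(0.04784366576819407))
top stick_white_mid 0.97 (array([ 0.4538, -0.3437]), np.float64(0.06062734082397004))
```

View pics/w14.png

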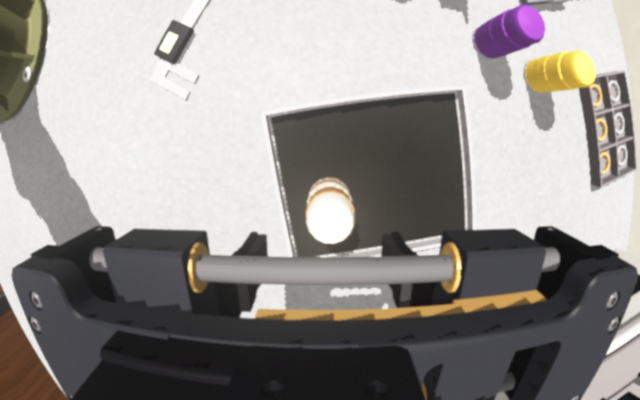

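>>> {"fn": "carry_out", "kwargs": {
  "targets": [
    [[4,15,-4],[0,0,0]],
    [[0,38,0],[0,0,0]],
    [[0,36,0],[0,0,0]],
    [[0,19,0],[0,0,0]],
    [[0,10,0],[0,0,0]],
    [[0,4,0],[0,0,0]],
    [[0,0,0],[0,0,0]],
    [[0,0,0],[0,0,0]]
  ]
}}

```text
time_s: 46.15
tool_pos: [0.4538, -0.3447, 0.0388]
tool_rot: [-90.0, -0.1, -12.0]
force: [0.4, -0.4, 0.6]
grip_width: 0.0655
```

>>> {"fn": "carry_out", "kwargs": {
  "targets": [
    [[0,0,0],[0,0,0]],
    [[0,0,0],[0,0,0]],
    [[0,0,0],[0,0,0]],
    [[0,0,0],[0,0,0]]
  ],
  "jaw": 0.35
}}

```text
time_s: 46.55
tool_pos: [0.4537, -0.3443, 0.038]
tool_rot: [-90.0, -0.1, -12.0]
force: [1.9, 0.5, -0.0]
grip_width: 0.0415
```

```bash
python3 plan.py 40 454,-343,150,-12 520,-150,155,5 549.7,10,150,25
```

```text
46.55 [ 0.4537 -0.3443  0.038 ] [-9.001e+01 -9.000e-02 -1.200e+01]
[[[0,-37,0],[0,0,0]],[[0,-38,1],[0,0,0]],[[0,-37,0],[0,0,0.1]],[[4,-1,34],[0,-2.8,0]],[[6,-1,34],[0,-2.8,0]],[[7,-1,33],[0,-2.8,0]],[[9,-1,33],[0,-2.9,0]],[[11,-1,32],[0,-2.8,0]],[[12,0,32],[0,-2.9,0]],[[9,1,31],[0,-4,0]],[[11,1,31],[0,-4,0]],[[13,1,30],[0,-4,0]]]
[[[15,1,29],[0,-4,0]],[[17,1,27],[0,-4,0]]]
```

>>> {"fn": "carry_out", "kwargs": {
  "targets": [
    [[0,-20,0],[0,0,0]],
    [[0,-38,0],[0,0,0]],
    [[0,-38,0],[0,0,0]],
    [[0,-24,0],[0,0,0]],
    [[2,0,20],[0,-1,0]],
    [[5,0,34],[0,-3,0]],
    [[7,0,34],[0,-3,0]],
    [[8,0,33],[0,-3,0]],
    [[10,0,33],[0,-3,0]],
    [[11,0,32],[0,-3,0]],
    [[10,0,31],[0,-4,0]],
    [[10,0,31],[0,-4,0]]
  ]
}}

```text
time_s: 47.75
tool_pos: [0.5279, -0.0977, 0.1572]
tool_rot: [-90.0, 0.0, 12.2]
force: [-0.8, 0.1, -2.6]
grip_width: 0.0414
```

```bash
python3 plan.py 35 549.7,9.5,158,25
```

```text
47.75 [ 0.5279 -0.0977  0.1572] [-8.999e+01  3.000e-02  1.216e+01]
[[[11,0,25],[0,-3.2,0]],[[12,0,24],[0,-3.2,0]],[[14,0,24],[0,-3.2,0]],[[15,-1,23],[0,-3.2,0]]]
```

>>> {"fn": "carry_out", "kwargs": {
  "targets": [
    [[9,0,25],[0,-3,0]],
    [[11,0,24],[0,-3,0]],
    [[9,0,16],[0,-2,0]],
    [[0,0,0],[0,0,0]],
    [[0,0,0],[0,0,0]],
    [[0,0,0],[0,0,0]]
  ]
}}

```text
time_s: 48.35
tool_pos: [0.5395, -0.0307, 0.1576]
tool_rot: [-90.0, 0.0, 19.8]
force: [-0.7, -1.1, -1.8]
grip_width: 0.0414
```

```bash
python3 plan.py 40 549.7,9.5,158,25
```

```text
48.35 [ 0.5395 -0.0307  0.1576] [-9.005e+01  2.000e-02  1.984e+01]
[[[11.6,-0.2,17.2],[0,-2.6,0]],[[12.4,-0.3,16.6],[0,-2.6,0]]]
```

>>> {"fn": "carry_out", "kwargs": {
  "targets": [
    [[12,0,17],[0,-2.6,0]],
    [[12,0,17],[0,-2.6,0]],
    [[0,0,0],[0,0,0]],
    [[0,0,0],[0,0,0]],
    [[0,0,0],[0,0,0]]
  ]
}}

```text
time_s: 48.85
tool_pos: [0.5496, 0.0114, 0.1575]
tool_rot: [-90.0, 0.0, 25.2]
force: [-0.0, -0.6, -1.7]
grip_width: 0.0413
```

```bash
python3 plan.py 40 549.7,9.5,46,25; python3 - <<'E'
from h import *
o=env.get_obs();im=env.read_camera('wrist')
z0=o['tool_pos'][2]-.038+.003; x=o['tool_pos'][:2]
v=im[:,:,::-1].copy()
cv2.polylines(v,[np.round(wproj(ring(*x,z0,.021),o)).astype(int)],True,(255,0,0))
cv2.polylines(v,[np.round(wproj(ring(.5497,.011,.012,.038),o)).astype(int)],True,(0,0,255))
cv2.imwrite('pics/w15.png',v)
E
```

```text
48.85 [0.5496 0.0114 0.1575] [-9.002e+01  2.000e-02  2.520e+01]
[[[0,37,-1],[0,0.1,0]],[[0,37,0],[0,0.1,0]],[[-1,37,-1],[0,0,0]]]
```

View pics/w15.png

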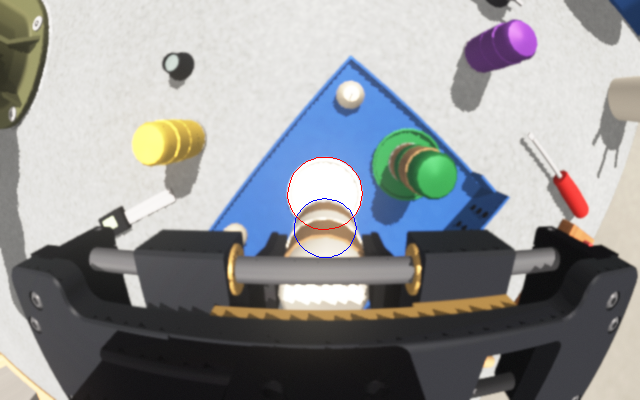

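>>> {"fn": "carry_out", "kwargs": {
  "targets": [
    [[-1,20,-2],[0,0,0]],
    [[0,36,0],[0,0,0]],
    [[0,32,0],[0,0,0]],
    [[0,15,0],[0,0,0]],
    [[0,7,0],[0,0,0]],
    [[0,2,0],[0,0,0]],
    [[0,0,0],[0,0,0]],
    [[0,0,0],[0,0,0]]
  ]
}}

```text
time_s: 49.7
tool_pos: [0.5508, 0.0095, 0.047]
tool_rot: [-90.0, -0.1, 25.2]
force: [0.1, 0.3, -1.8]
grip_width: 0.0415
```

```bash
python3 plan.py 40 549.7,9.5,42.5,25
```

```text
49.7 [0.5508 0.0095 0.047 ] [-90.03  -0.15  25.2 ]
[[[-1,4.5,0.5],[0,0.2,0.1]]]
```

>>> {"fn": "carry_out", "kwargs": {
  "targets": [
    [[-0.5,2.5,0],[0,0,0]],
    [[0,2,0],[0,0,0]],
    [[0,0.5,0],[0,0,0]],
    [[0,0,0],[0,0,0]],
    [[0,0,0],[0,0,0]]
  ]
}}

```text
time_s: 50.2
tool_pos: [0.5498, 0.0092, 0.0419]
tool_rot: [-90.0, -0.1, 25.2]
force: [-1.6, 0.8, 5.4]
grip_width: 0.0414
```

>>> {"fn": "carry_out", "kwargs": {
  "targets": [
    [[0,0,0],[0,0,0]],
    [[0,0,0],[0,0,0]],
    [[0,0,0],[0,0,0]],
    [[0,-10,0],[0,0,0]],
    [[0,-40,0],[0,0,0]],
    [[0,-40,0],[0,0,0]],
    [[0,-40,0],[0,0,0]],
    [[0,-20,-10],[0,0,0]],
    [[0,-10,-40],[0,0,0]],
    [[0,0,-40],[0,0,0]],
    [[0,0,-40],[0,0,0]],
    [[0,0,-40],[0,0,0]]
  ],
  "jaw": 0.75
}}

```text
time_s: 51.4
tool_pos: [0.6222, -0.1458, 0.2016]
tool_rot: [-90.0, -0.1, 25.2]
force: [0.7, -0.4, -0.3]
grip_width: 0.0651
```

>>> {"fn": "carry_out", "kwargs": {
  "targets": [
    [[-10,0,-40],[0,0,0]],
    [[-20,0,-40],[0,0,0]],
    [[-20,0,-40],[0,0,0]],
    [[0,0,0],[0,0,0]],
    [[0,0,0],[0,0,0]],
    [[0,0,0],[0,0,0]]
  ]
}}

```text
time_s: 52.0
tool_pos: [0.628, -0.2728, 0.2007]
tool_rot: [-89.9, -0.1, 25.3]
force: [0.5, 0.8, 0.2]
grip_width: 0.065
```

```bash
python3 - <<'E'
from h import *
np.set_printoptions(precision=4,suppress=True)
o=env.get_obs();im=env.read_camera('wrist'); print(o['tool_pos'],o['time_s'])
t5=lambda x,y:tin(x,y,.005)
for c in ('wrist','scene','top'):
  if c!='wrist': im=env.read_camera(c)
  cv2.imwrite(f'pics/z_{c}.png',im[:,:,::-1])
  for n,x,s in (('stick_green_mid',(.6145,.0765),stick),('stick_red_mid',(.572,-.0785),stick),('stick_white_mid',(.5497,.011),stick),('tin_mid',(.524,.325),t5)):
    for e in env.outline_of(c,n)[:3]:
        u=(wproj([[*x,.05]],o) if c=='wrist' else proj(c,[[*x,.05]]))[0]
        if np.hypot(*(u-e['xy']))<25: print(c,n,e['p'],fit(c,e['mask'],s,x,o))
  for e in env.outline_of(c,'watch_mid')[:1]: print('watch',at(c,e['xy'],.019,o))
E
```

```text
[ 0.628  -0.2728  0.2007] 52.0
wrist stick_red_mid 0.63 (array([ 0.5717, -0.0763]), np.float64(0.02664559721011334))
scene stick_green_mid 0.66 (array([0.6135, 0.0791]), np.float64(0.06806049822064057))
scene stick_red_mid 0.88 (array([ 0.5717, -0.0752]), np.float64(0.18349056603773584))
scene stick_white_mid 0.87 (array([0.5481, 0.0114]), np.float64(0.07735934664246824))
scene tin_mid 0.8 (array([0.5199, 0.3288]), np.float64(0.1810344827586207))
watch [0.6225 0.3215 0.019 ]
top stick_green_mid 0.73 (array([0.6138, 0.0791]), np.float64(0.05200381679389313))
top stick_red_mid 0.86 (array([ 0.5719, -0.0753]), np.float64(0.0535230352303523))
top stick_white_mid 0.58 (array([0.549 , 0.0108]), np.float64(0.06869195046439629))
top tin_mid 0.7 (array([0.524, 0.325]), np.float64(0.1392998027613412))
watch [0.6277 0.3192 0.019 ]
```

View pics/z_scene.png

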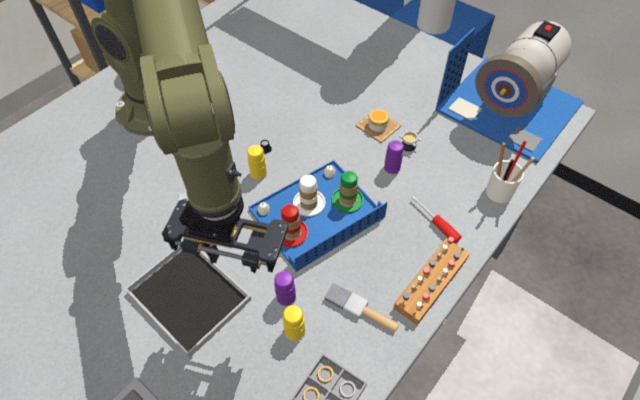

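View pics/z_top.png

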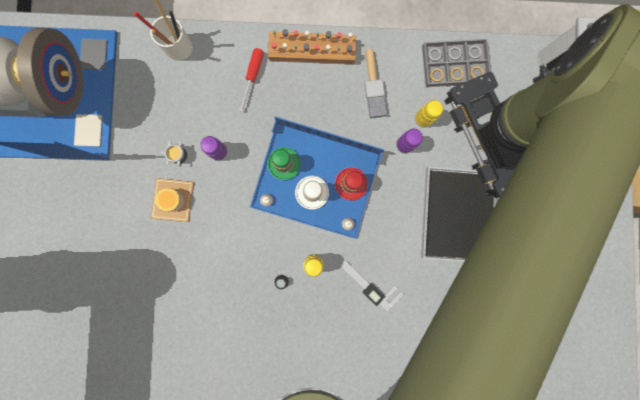

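```bash
python3 -c "
from h import *; print(env.sign_off()); print(env.get_obs()['time_s'])"
```

```text
the job is handed in; nothing more can be done
None
the job is handed in; nothing more can be done
```

I finished the job and handed it in at about 52 s on the robot's clock, against the 144 s limit. I stood the three sticks in the steel tray one by one, set the tin lid up on the leather pad, then returned each stick to the dish of its own colour. In the last pictures the arm was clear, nothing had tipped and the tray was empty.

| Item | Offset from the middle (last camera fits) |
|---|---|
| White stick | about 1–2 mm |
| Green stick | about 2.5 mm |
| Red stick | about 3 mm |
| Tin on the pad | about 1–2 mm by the wrist camera just after placing, and within 1 mm by the last top view |

- **Sticks:** I left the 2–3 mm offsets on green and red as they were. Each stick has about 13 mm of room to either side in its dish.
- **Disagreeing fits:** The last scene-camera fit put the tin about 5 mm off, but it matched the picture poorly, so I went by the wrist and top views. A top-view tin fit right after placing was unusable.
- **Watch case:** I did not touch it. The last views put it at about the same place as at the start, within the few millimetres the cameras scatter.

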